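# Snap a conduit clip shut with clip pliers

### The arm

A 6-joint arm with a two-finger parallel gripper is mounted at the origin on a cart in front of the work surface, level with it; the furniture and walls round the work are solid. World frame = base frame: x ahead of the robot, y to its left, z up, the work surface at z = 0. Lengths are in m, angles in rad, forces in N, time in s.
With the tool pointing down it reaches from about 0.325 to 0.925 m from the base axis. Payload 3.1 kg.
Tool frame: the origin (TCP) lies on the centre line of the jaws, within the pads' length; the fingertips stand 17 mm ahead of it and the grasp point (between the pads) lies 2 mm behind it; z points along the fingers, y is the line along which they close (so a half turn about z gives the same grasp; the last joint's range is limited). The gripper opens to 85 mm and grips with 20 to 120 N. Pads are 22 mm wide; open, the fingers measure 114 mm over their backs; the gripper's body (76 mm by 85 mm) begins 54 mm behind the grasp point. The pads swing forward as they close: fully open they stand 13 mm farther back than shut.
Start: joints at [1.014, 0.217, 1.613, -0, 1.311, -0.112], TCP at [0.269, 0.564, 0.248] pointing down, gripper open.
Joint ranges: [-2.75, 2.75], [-0.78, 2.1], [0.31, 2.55], [-1.13, 4.27], [0.13, 2.63], [-2.58, 2.58]. Speed limits (rad/s): [2.79, 2.79, 3.14, 3.14, 3.14, 3.14].

### API

Orientations are given as a rotation vector (axis times angle).
In Python, from cell import manip, vision gives the robot as it stands. The module is installed in compiled form; this text tells all that it offers.
- The arm moves only by the shell command python3 -m handwheel 'ROWS' [FORCE]. ROWS is JSON, a list of rows, each a list of 3 entries, a list of its own where there are three numbers: the shift along the tool's x, y, z as a fraction of full scale, then the turn, a rotation vector about the tool's x, y, z as a fraction of full scale, then the opening, from -1 (shut) to 1 (fully open), so that 0 is half open. In form: [[[x, y, z], [rx, ry, rz], hand], ...]. A call has 1 to 12 rows; each row is the pose to reach, as a shift and turn from the pose commanded when the call began, along the tool's axes at that moment; what a row does not reach only later rows make up. Full scale, the value 1, is 0.2 m for a shift and 90 degrees for a turn. A row lasts 1/12 s, in which the tool goes at most 41.7 mm and 7.16 degrees, less where a joint would pass 70% of its speed; a pose out of reach is approached as far as the arm can. A call with a number of a shift or a turn outside -1 to 1 is refused whole. A call with a gripper value outside its range is refused whole. The fingers move at their own pace and stop on an object; FORCE is the grip in N (left out, the last holds). Time passes only in rows, so rows that repeat a pose let the fingers close. It gives the time, the measured TCP pose, the force, the opening and the grip force at its end, in the units of the state.
- manip.observe(): the state, without advancing time (a new reading comes with each control period).
- vision.snapshot(name): name is "scene" or "side" or "wrist"; returns a dict with "img" (480x640x3 uint8, red, green, blue), "range_z" (480x640 float32, m along the optical axis (not along the pixel's ray), 0 where there is no reading), "mtx" (3x3 intrinsics, pixels), "extrinsics" (4x4, takes a point from camera to world coordinates). Camera axes: x right, y down, z forward; pixel columns grow to the right and rows downward; lengths in m; the calibration is good to about 2 mm. A picture is of the moment at which its call begins.
- manip.close_job(): hands the job in; it is judged then, once.
The state is a dict: "clock": time; "qpos": joint angles; "joint_velocities": joint speeds; "tau": joint torques, N m; "tcp_pos": TCP position; "tool_rot": TCP orientation; "force": force on the tool from outside, world axes, zero at the start; "ft_torque": the same for the moment, N m; "opening": finger opening in m; "finger_force": force on a finger pad.
Only numpy, scipy, OpenCV 4.12 (cv2) and the standard library are available. Lean on these libraries where they do the work, as an engineer would, in place of code of your own. Each camera call takes 0.05 s, during which the arm holds its last target. There are 200 camera calls.

### The job

The conduit on the mounting plate lies in a black snap clip that still stands open. Take the sprung pliers from the notebook by both handles, put their jaws round the two ears of the open clip and gently squeeze until the clip clicks and stays shut by itself, then stop at once: the plastic ears crack if they are squeezed on. Only the pliers may touch the plate and its parts; leave the other things on the desk where they are, and finish with the pliers lying flat on the notebook again.

Things in the scene. Friction and masses are not known exactly. Their poses are not given: they have to be found in the camera images.
- stand: Fixed grey steel plate, 230 wide (y), 172 high, with a foot behind it. Origin: on the desk under the middle of its front face; x points into the plate, y to its left, z up. Rail modules reach 66 mm out of the left half (y +6 to +110); right half: upright light grey conduit, 20 mm, axis at x -22, y -55, with a box at its foot (37 high, 50 mm out), a shut clip 66 mm up and the open clip 105 mm up.
- clip_mouth (a point): Point 26 mm in front of the conduit axis at the open clip's mid height (105 mm above the desk), axes as the stand's: midway along the two ears, between them when the clip is fully tight. The ears are upright plates, 14 high, that reach from 11 mm behind to 10 mm in front of this point. The left one is still, its outer face at y +7.8; the right one stands off to the right.
- clip_arm (a joint): Right arm of the open clip, pin 40 mm behind clip_mouth, rad: 0.39 open, less as it is pushed left. It rides up a tooth on the left arm's tongue (up to 9 N on the ear) and clicks over it with a sudden drop of force, anywhere from 0.30 to 0.04: the tongue's setting is unknown. 2 mm on it meets a stop. Let go, it stays at 0-0.28 if it has clicked, else springs back to 0.39. The ear cracks at 15 N.
- clip_ear: Right ear of the open clip, turning with clip_arm. Its origin and axes are those of the arm's pin (14 mm behind the conduit axis, 8 mm to its right); in its own frame the ear's outer face lies at y 0, x -29 to -50, z -7 to +7. Over both ears: 35 mm at their front ends while open, 16 to 28 mm when latched.
- pliers: Steel pliers with black grips, 214 long, 14 thick. Origin: underside at the pivot; x along the centre line to the jaws (while fully open), z up. Jaws end at x +85, 10 high (z 2 to 12). Handles x -42 to -128, z 0 to 14, 56 mm over both at x -68 when open, 28 mm when shut. They balance at x -65. A spring opens them: 10 N on each handle at x -68 starts to close them, 13 N near shut. 0.13 kg.
- jaw_left (a point): Inner face of the left jaw, 75 mm from the pivot, 10 mm short of the tip, at mid height of the jaw (7 mm over the underside). Between the two jaws here 12 mm when the pliers are shut, 43 mm when open.
- jaw_right (a point): Inner face of the right jaw, 75 mm from the pivot, opposite jaw_left. Midway between the two lies the centre line of the pliers.
- pliers_half (a joint): Opening angle of the pliers, rad: 0.42 fully open (as they lie), 0 shut. pliers turns with the left jaw: at angle q the centre line is turned by (0.42 - q)/2 to the left of its x axis.
- notebook: Closed tan notebook, 210 x 146, 10 mm thick, fixed on the desk; origin under its middle, x along its long side. The pliers lie on it and go back on it.
- tape_roll: Bystander: roll of tan tape, 94 mm wide, 48 high, on the desk.
- screwdriver: Bystander: cross-head screwdriver, 201 long, on the desk.
- marker: Bystander: marker pen, 135 long, on the desk.
- hex_key: Bystander: small hex key, 86 long, 5 thick, on the desk.
- usb_adapter: Bystander: small blue adapter, 64 long, 14 thick, on the desk.
Things that resemble listed ones, but are neither listed nor needed, are in the scene too. There is more than one size of the pliers; the one meant has the size given above.

How it is judged:
By the outcome, as a careful person would: the job done as asked, in the order asked, and still so for the second after the job is handed in, with the robot touching nothing.
It also fails if it takes over 72 s, if anything falls off the work surface, if the arm or the gripper's body presses on something with over 40 N, if the wrist force passes 120 N, or if a joint passes its speed limit or range.

## Working session

There is one attempt and no reset: what is moved stays moved. The work goes in short steps, Python scripts to look and compute and a shell command to move; the robot and the scene stay as the last step left them, time stands still between calls to the robot, and variables do not carry over. Pictures are saved under pics/ and viewed, at most 10 in all, crops included, and the job is handed in when it is done.

```bash
mkdir -p pics
cat > h.py <<'E'
import numpy as np, cv2
from scipy.spatial.transform import Rotation as R
from cell import manip, vision
def snap(n):
    s=vision.snapshot(n); np.savez('pics/'+n+'.npz',**s); return s
def save(s,name,crop=None,k=1):
    im=s['img'][...,::-1]
    if crop: im=im[crop[1]:crop[3],crop[0]:crop[2]]
    cv2.imwrite('pics/'+name,cv2.resize(im,None,fx=k,fy=k,interpolation=cv2.INTER_CUBIC))
def px(s,u,v,z=None):
    """world point at pixel: depth, or intersect plane z"""
    d=np.linalg.inv(s['mtx'])@[u,v,1]; T=s['extrinsics']
    r=T[:3,:3]@d; o=T[:3,3]
    if z is None: return o+r*s['range_z'][int(round(v)),int(round(u))]
    return o+r*(z-o[2])/r[2]
def proj(s,p):
    T=s['extrinsics']; c=T[:3,:3].T@(np.asarray(p)-T[:3,3]); q=s['mtx']@c; return q[:2]/q[2]
E
python3 - <<'E'
from h import *
for n in('scene','side','wrist'):
    s=snap(n); save(s,n+'0.png'); print(n,s['extrinsics'].round(3).tolist(),s['mtx'].round(1).tolist())
o=manip.observe();print(o)
E
```

```text
scene [[-0.155, 0.739, -0.655, 1.34], [0.988, 0.127, -0.09, -0.002], [0.017, -0.661, -0.75, 1.021], [0.0, 0.0, 0.0, 1.0]] [[477.4, 0.0, 322.8], [0.0, 477.4, 244.4], [0.0, 0.0, 1.0]]
side [[-1.0, -0.003, -0.008, 0.569], [0.006, 0.48, -0.877, 1.002], [0.007, -0.877, -0.48, 0.715], [0.0, 0.0, 0.0, 1.0]] [[521.3, 0.0, 305.8], [0.0, 521.3, 238.0], [0.0, 0.0, 1.0]]
wrist [[0.43, 0.858, 0.28, 0.195], [0.903, -0.408, -0.135, 0.597], [-0.001, 0.311, -0.951, 0.372], [0.0, 0.0, 0.0, 1.0]] [[430.7, 0.0, 318.5], [0.0, 430.7, 240.1], [0.0, 0.0, 1.0]]
{'clock': 0.15, 'qpos': array([ 1.01378626e+00,  2.17554910e-01,  1.61458873e+00, -2.12993486e-05,
        1.31131661e+00, -1.12195861e-01]), 'joint_velocities': array([-0.00060532, -0.0029331 , -0.00448515, -0.00186127,  0.00161453,
        0.00037738]), 'tau': array([ 5.11318249e-04, -3.97452128e+01, -3.04415524e+01, -8.96303618e-05,
        5.84111782e-03, -6.04943466e-06]), 'tcp_pos': array([0.26859332, 0.56367422, 0.24727223]), 'tool_rot': array([-6.92826791e-01, -3.06363455e+00,  2.78101141e-03]), 'force': array([0.51656404, 0.4171752 , 0.25515914]), 'ft_torque': array([0.03178612, 0.02767958, 0.01746911]), 'finger_force': 0.0, 'opening': 0.08529689554908704}
```

View pics/scene0.png

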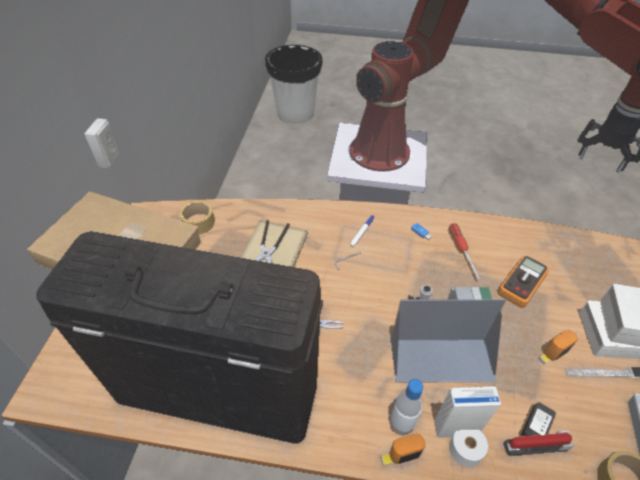

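View pics/side0.png

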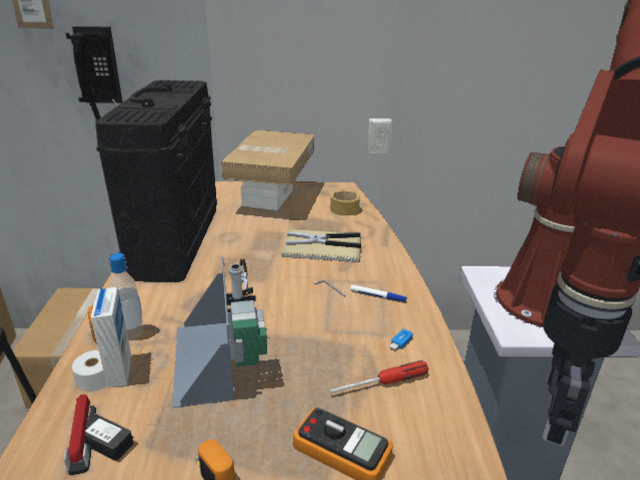

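Scene view: pliers on the notebook at (270,240), a smaller grey pair half hidden behind the toolbox at (330,325), and the stand's back at (450,330). Side view: pliers on the notebook at (322,240), open clip and conduit at about (240,270). The candidates are the notebook pliers and the small pair, and I choose the notebook pliers. I'll take rough positions first.

Run:
```python
from h import *
L=lambda n:dict(np.load(f'pics/{n}.npz'))
a=L('scene');b=L('side')
for n,s,P in(('scene',a,[(270,240),(265,258),(284,228),(266,226),(330,325),(398,303),(499,301),(426,290),(196,218),(318,270)]),('side',b,[(322,240),(290,238),(358,236),(358,247),(237,268),(222,262),(242,280),(228,400),(245,340),(240,240),(210,200),(180,275)])):
    for p in P: print(n,p,px(s,*p).round(3))
save(b,'side_crop.png',(200,220,380,355),4.4)
```

```text
scene (270, 240) [ 0.47  -0.272  0.015]
scene (265, 258) [ 0.542 -0.269  0.022]
scene (284, 228) [ 0.425 -0.241  0.023]
scene (266, 226) [ 0.43  -0.292  0.027]
scene (330, 325) [ 0.711 -0.065  0.005]
scene (398, 303) [ 0.612  0.099 -0.003]
scene (499, 301) [0.695 0.297 0.172]
scene (426, 290) [0.7   0.139 0.182]
scene (196, 218) [ 0.411 -0.511  0.003]
scene (318, 270) [ 0.545 -0.122  0.004]
side (322, 240) [ 0.512 -0.261  0.017]
side (290, 238) [ 0.601 -0.282  0.011]
side (358, 236) [ 0.409 -0.293  0.012]
side (358, 247) [0.569 1.002 0.715]
side (237, 268) [0.693 0.148 0.18 ]
side (222, 262) [0.727 0.113 0.172]
side (242, 280) [ 0.715 -0.079  0.003]
side (228, 400) [ 0.701  0.311 -0.001]
side (245, 340) [0.569 1.002 0.715]
side (240, 240) [ 0.743 -0.294 -0.002]
side (210, 200) [ 0.842 -0.418  0.065]
side (180, 275) [ 0.866 -0.078  0.019]
```

View pics/side_crop.png

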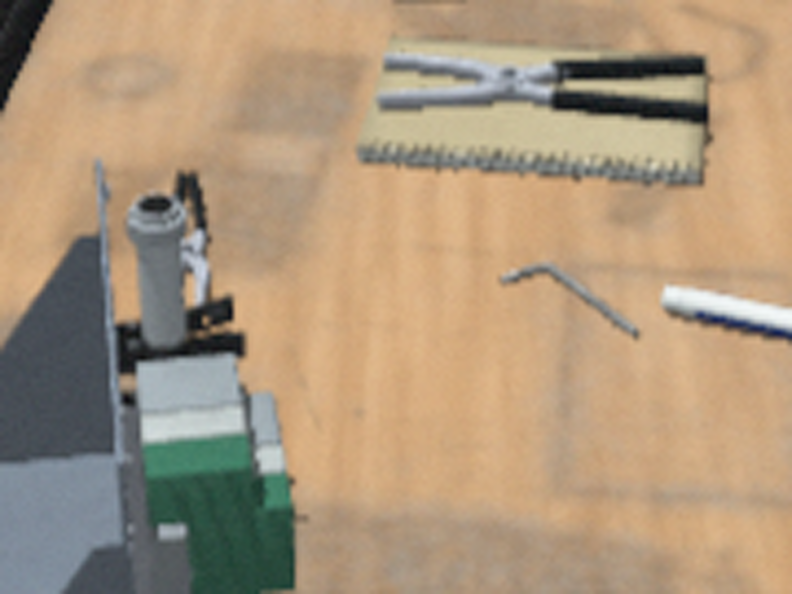

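```bash
cat >> h.py <<'E'
def tool(yaw):  # tool down, tool y along world y turned by yaw
    return R.from_matrix(np.array([[-np.cos(yaw),-np.sin(yaw),0],[-np.sin(yaw),np.cos(yaw),0],[0,0,-1]]).T)
def rows(p,rot,base=None):
    """shift and turn fractions from base pose (default measured) to p, rot"""
    if base is None:
        o=manip.observe(); base=(o['tcp_pos'],R.from_rotvec(o['tool_rot']))
    d=base[1].inv().apply(np.asarray(p)-base[0]); t=(base[1].inv()*rot).as_rotvec()
    n=max(np.linalg.norm(d)/.0417,np.degrees(np.linalg.norm(t))/7.16)
    print('shift',(d/.2).round(4),'turn',(t/(np.pi/2)).round(4),'rows>=',round(n,1)); return d/.2,t/(np.pi/2)
E
python3 - <<'E'
from h import *
print(np.array(R.from_rotvec(manip.observe()['tool_rot']).as_matrix()).round(3))
rows([.48,.13,.27],tool(.17))
E
```

```text
[[-0.903  0.43  -0.001]
 [ 0.43   0.903 -0.002]
 [ 0.    -0.002 -1.   ]]
shift [-1.8872 -1.5028 -0.1112] turn [-0.0011 -0.0005 -0.3914] rows>= 11.6
```

```bash
python3 -m handwheel '[[[-0.95,-0.75,-0.05],[0,0,-0.2],1],[[-0.95,-0.75,-0.05],[0,0,-0.2],1],[[-0.95,-0.75,-0.05],[0,0,-0.2],1],[[-0.95,-0.75,-0.05],[0,0,-0.2],1],[[-0.95,-0.75,-0.05],[0,0,-0.2],1],[[-0.95,-0.75,-0.05],[0,0,-0.2],1],[[-0.95,-0.75,-0.05],[0,0,-0.2],1],[[-0.95,-0.75,-0.05],[0,0,-0.2],1]]' 20; python3 -c "
from h import *
rows([.48,.13,.27],tool(.17))"
```

```text
clock: 0.82
tcp_pos: [0.3765, 0.3457, 0.2582]
tool_rot: [-0.211, -3.134, -0.001]
force: [0.1, -0.5, 0.5]
opening: 0.085
finger_force: 0.0
shift [-0.6573 -0.9991 -0.0593] turn [ 0.0002 -0.0002 -0.1939] rows>= 5.7
```

```bash
python3 -m handwheel '[[[-0.66,-1,-0.06],[0,0,-0.194],1],[[-0.66,-1,-0.06],[0,0,-0.194],1],[[-0.66,-1,-0.06],[0,0,-0.194],1],[[-0.66,-1,-0.06],[0,0,-0.194],1],[[-0.66,-1,-0.06],[0,0,-0.194],1],[[-0.66,-1,-0.06],[0,0,-0.194],1],[[-0.66,-1,-0.06],[0,0,-0.194],1],[[-0.66,-1,-0.06],[0,0,-0.194],1]]' 20; python3 -c "
from h import *
s=snap('wrist'); save(s,'w1.png'); np.savez('pics/w1.npz',**s)
rows([.44,-.25,.22],tool(0))"
```

```text
clock: 1.48
tcp_pos: [0.4814, 0.1311, 0.2703]
tool_rot: [0.268, -3.13, -0.002]
force: [0.0, 0.2, 0.1]
opening: 0.0856
finger_force: 0.0
shift [ 0.53   -1.848   0.2479] turn [ 0.0008 -0.0006  0.1104] rows>= 9.3
```

View pics/w1.png

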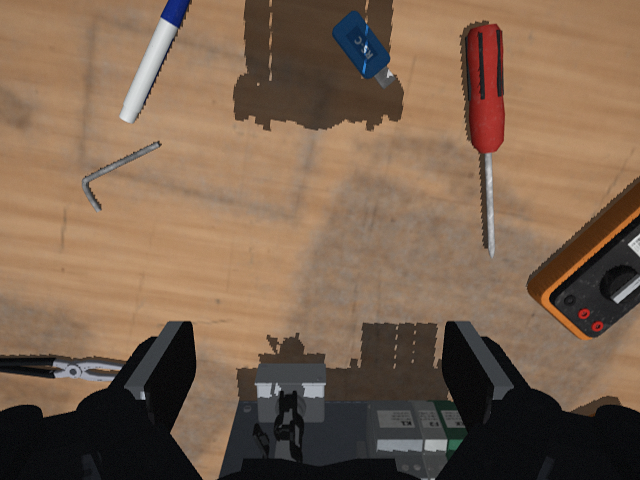

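The stand is only partly visible at the bottom: box at about (290,385), open clip ears about (262,440) to (290,400). The small pliers are at (70,370). I'll back off for a full view.

```bash
python3 -m handwheel '[[[0.5,-0.3,0],[0,0,0],1],[[0.5,-0.3,0],[0,0,0],1],[[0.5,-0.3,0],[0,0,0],1],[[0.5,-0.3,0],[0,0,0],1],[[0.5,-0.3,0],[0,0,0],1]]' 20; python3 -c "
from h import *
s=snap('wrist'); np.savez('pics/w2.npz',**s)
c=proj(s,[.67,.145,.1]);print(c)
u,v=[int(max(0,x)) for x in c]
u=min(max(u,100),540);v=min(v,405)
save(s,'w2.png',(u-100,v-75,u+100,v+75),4);print(u-100,v-75)
rows([.43,-.25,.22],tool(0))"
```

```text
clock: 1.95
tcp_pos: [0.3913, 0.0565, 0.2699]
tool_rot: [-0.275, 3.129, 0.002]
force: [0.7, 0.1, -0.3]
opening: 0.0854
finger_force: 0.0
[360.21985589 524.12335393]
260 330
shift [ 0.0837 -1.5432  0.2503] turn [0.0006 0.0008 0.1122] rows>= 7.5
```

View pics/w2.png

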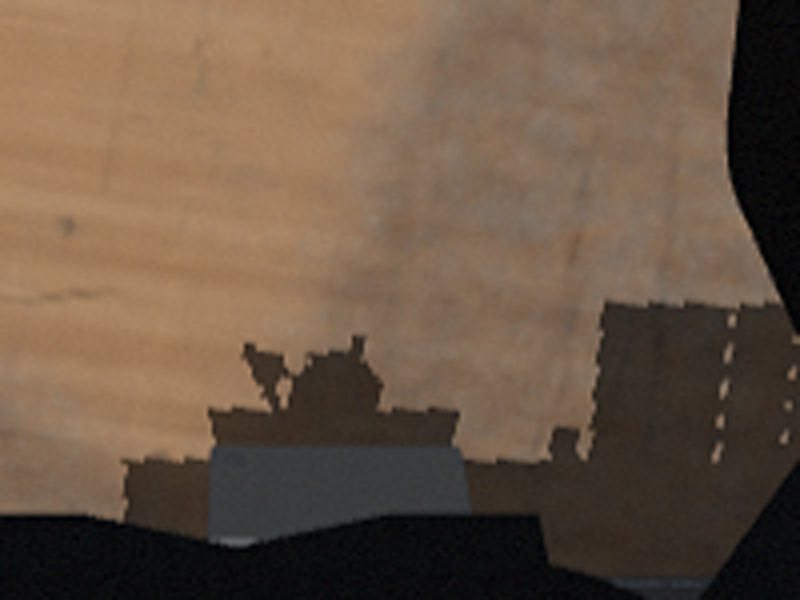

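The view shows only box and plate (crop centre), because the gripper body hides whatever is ahead of the tool. I'll turn the wrist by half, so the camera looks from the far side and sees the jaws and clip.

```bash
python3 -c "
from h import *
print(manip.observe()['qpos'].round(3))
rows([.45,-.17,.27],tool(0))"
```

```text
[-3.500e-02 -3.270e-01  2.090e+00  1.000e-03  1.377e+00 -1.782e+00]
shift [-8.5200e-02 -1.1667e+00  9.0000e-04] turn [0.0006 0.0008 0.1122] rows>= 5.6
```

```bash
python3 -m handwheel '[[[0,-0.58,0],[0,0,0.95],1],[[0,-0.58,0],[0,0,0.95],1],[[0,-0.58,0],[0,0,0.95],1],[[0,-0.58,0],[0,0,0.95],1],[[0,-0.58,0],[0,0,0.95],1],[[0,-0.58,0],[0,0,0.95],1],[[0,-0.58,0],[0,0,0.95],1],[[0,-0.58,0],[0,0,0.95],1],[[0,-0.58,0],[0,0,0.95],1],[[0,-0.58,0],[0,0,0.95],1],[[0,-0.58,0],[0,0,0.95],1],[[0,-0.58,0],[0,0,0.95],1]]' 20; python3 -c "
from h import *
rows([.45,-.26,.24],tool(np.pi))"
```

```text
clock: 3.0
tcp_pos: [0.4141, -0.0575, 0.2704]
tool_rot: [-1.927, -2.481, -0.001]
force: [0.5, -0.2, -0.5]
opening: 0.0855
finger_force: 0.0
shift [-1.0253 -0.0765  0.1516] turn [-1.000e-04 -6.000e-04  1.159e+00] rows>= 14.6
```

```bash
python3 -m handwheel '[[[-1,-0.08,0.15],[0,0,0.95],1],[[-1,-0.08,0.15],[0,0,0.95],1],[[-1,-0.08,0.15],[0,0,0.95],1],[[-1,-0.08,0.15],[0,0,0.95],1],[[-1,-0.08,0.15],[0,0,0.95],1],[[-1,-0.08,0.15],[0,0,0.95],1],[[-1,-0.08,0.15],[0,0,0.95],1],[[-1,-0.08,0.15],[0,0,0.95],1],[[-1,-0.08,0.15],[0,0,0.95],1],[[-1,-0.08,0.15],[0,0,0.95],1],[[-1,-0.08,0.15],[0,0,0.95],1],[[-1,-0.08,0.15],[0,0,0.95],1]]' 20;  python3 -m handwheel '[[[0,0,0],[0,0,0.21],1],[[0,0,0],[0,0,0.21],1],[[0,0,0],[0,0,0.21],1],[[0,0,0],[0,0,0.21],1]]';python3 -c "
from h import *
s=snap('wrist'); np.savez('pics/w3.npz',**s); save(s,'w3.png')
rows([.45,-.26,.2],tool(np.pi))"
```

```text
clock: 4.0
tcp_pos: [0.4493, -0.2555, 0.24]
tool_rot: [-3.099, -0.513, -0.001]
force: [-0.0, 1.5, -0.1]
opening: 0.0851
finger_force: 0.0
clock: 4.33
tcp_pos: [0.4492, -0.2556, 0.2401]
tool_rot: [-3.141, -0.005, -0.001]
force: [0.0, -0.4, 1.0]
opening: 0.0857
finger_force: 0.0
shift [0.0052 0.0215 0.2005] turn [-0.0003 -0.0002  0.0036] rows>= 1.0
```

View pics/w3.png

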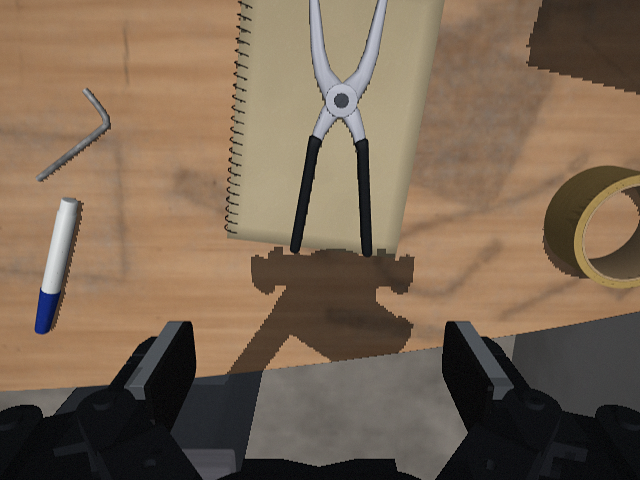

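Wrist view: pliers pivot (342,100), handle ends (295,250) and (367,253), grips start at (314,140) and (362,142). Only one pair lies on the notebook.

Run:
```python
from h import *
s=dict(np.load('pics/w3.npz')); b=dict(np.load('pics/side.npz'))
for p in [(342,100),(296,246),(367,249),(314,141),(362,143),(305,195),(365,195),(318,20),(380,20),(260,180)]:
    print(p,px(s,*p).round(4), px(s,*p,.022).round(4))
# independent height: triangulate pivot with the side view (crop px 510,80 /4.4)
d=[];o=[]
for S,(u,v) in((s,(342,100)),(b,(200+510/4.4,220+80/4.4))):
    T=S['extrinsics'];r=T[:3,:3]@np.linalg.inv(S['mtx'])@[u,v,1];d.append(r/np.linalg.norm(r));o.append(T[:3,3])
k=np.linalg.lstsq(np.array([d[0],-d[1]]).T,o[1]-o[0],rcond=None)[0]
print('tri',o[0]+k[0]*d[0],o[1]+k[1]*d[1])
P=px(s,342,100,.022)[:2];E=(px(s,296,246,.022)+px(s,367,249,.022))[:2]/2
w=P-E;print('len',np.linalg.norm(w),'yaw',np.arctan2(w[1],w[0]),'grasp',P-68*w/np.linalg.norm(w)/1000)
```

```text
(342, 100) [ 0.5274 -0.2733  0.0251] [ 0.5274 -0.2734  0.022 ]
(296, 246) [ 0.4104 -0.2371  0.0219] [ 0.4105 -0.2371  0.022 ]
(367, 249) [ 0.4082 -0.2969  0.0225] [ 0.408  -0.2969  0.022 ]
(314, 141) [ 0.497  -0.2523  0.0231] [ 0.4969 -0.2523  0.022 ]
(362, 143) [ 0.4955 -0.2897  0.022 ] [ 0.4955 -0.2897  0.022 ]
(305, 195) [ 0.4542 -0.245   0.0224] [ 0.4541 -0.245   0.022 ]
(365, 195) [ 0.4543 -0.2935  0.022 ] [ 0.4543 -0.2935  0.022 ]
(318, 20) [ 0.5821 -0.2551  0.0203] [ 0.5819 -0.2551  0.022 ]
(380, 20) [ 0.5822 -0.2997  0.0207] [ 0.582  -0.2996  0.022 ]
(260, 180) [ 0.4639 -0.2072  0.009 ] [ 0.4662 -0.209   0.022 ]
tri [ 0.5273502  -0.27377283  0.01529044] [ 0.52820288 -0.27379998  0.01529067]
len 0.11828974141179366 yaw -0.054084297749738774 grasp [ 0.45945865 -0.26975773]
```

Run:
```python
from h import *
s=dict(np.load('pics/w3.npz'))
for reg in((150,200,318,345),(440,480,318,345)):
    q=[px(s,u,v) for v in range(reg[2],reg[3]) for u in range(reg[0],reg[1]) if s['range_z'][v,u]>0]
    q=np.array([p for p in q if p[2]>.1]); i=q[:,2].argsort()[:5]; print(q[i].round(4))
rows([.4595,-.2695,.10],tool(np.pi-.06))
rows([.4595,-.2695,.027],tool(np.pi-.06))
```

```text
[[ 0.4501 -0.2131  0.2347]
 [ 0.4509 -0.2134  0.2353]
 [ 0.4497 -0.2133  0.2353]
 [ 0.4541 -0.2134  0.2354]
 [ 0.4494 -0.2133  0.2355]]
[[ 0.4511 -0.2993  0.2344]
 [ 0.4495 -0.2992  0.235 ]
 [ 0.4519 -0.299   0.235 ]
 [ 0.4504 -0.2991  0.2351]
 [ 0.4481 -0.299   0.2352]]
shift [0.0522 0.0695 0.7005] turn [-0.0003 -0.0002  0.0418] rows>= 3.4
shift [0.0521 0.0697 1.0655] turn [-0.0003 -0.0002  0.0418] rows>= 5.1
```

```bash
python3 -m handwheel '[[[0.052,0.07,0.7],[0,0,0.042],1],[[0.052,0.07,0.7],[0,0,0.042],1],[[0.052,0.07,0.7],[0,0,0.042],1],[[0.052,0.07,0.7],[0,0,0.042],1],[[0.052,0.07,0.7],[0,0,0.042],1],[[0.052,0.07,0.7],[0,0,0.042],1]]' 20;python3 -c "
from h import *
s=snap('wrist');np.savez('pics/w4.npz',**s)
rows([.4595,-.2695,.027],tool(np.pi-.06))
save(s,'w4.png')"
```

```text
clock: 4.88
tcp_pos: [0.4577, -0.2698, 0.0992]
tool_rot: [-3.138, 0.098, 0.003]
force: [0.3, -0.7, 0.4]
opening: 0.0857
finger_force: 0.0
shift [ 0.0023 -0.007   0.3703] turn [ 0.0003 -0.0007 -0.0017] rows>= 1.8
```

View pics/w4.png

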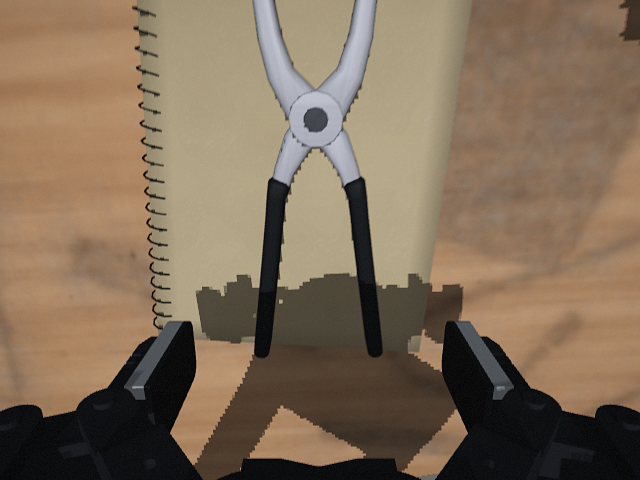

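The pliers lie centred between the fingers: handles at (261,355) and (376,355), pivot at (317,120). Descending to grip lightly.

```bash
python3 -m handwheel '[[[0,-0.007,0.2],[0,0,0],1],[[0,-0.007,0.3],[0,0,0],1],[[0,-0.007,0.36],[0,0,0],1],[[0,-0.007,0.36],[0,0,0],1],[[0,-0.007,0.36],[0,0,0],0.45],[[0,-0.007,0.36],[0,0,0],0.45],[[0,-0.007,0.36],[0,0,0],0.45],[[0,-0.007,0.36],[0,0,0],0.45]]' 20; python3 -m handwheel '[[[0,0,0],[0,0,0],0.27],[[0,0,0],[0,0,0],0.27],[[0,0,0],[0,0,0],0.27],[[0,0,0],[0,0,0],0.27]]' 20
```

```text
clock: 5.6
tcp_pos: [0.459, -0.2703, 0.0301]
tool_rot: [3.138, -0.101, 0.005]
force: [0.2, 0.5, -0.3]
opening: 0.0623
finger_force: 0.0
clock: 5.93
tcp_pos: [0.459, -0.2704, 0.0306]
tool_rot: [3.138, -0.101, 0.004]
force: [-0.6, 1.2, 7.6]
opening: 0.0544
finger_force: 11.3
```

```bash
python3 -m handwheel '[[[0,0,-0.005],[0,0,0],0.22],[[0,0,-0.005],[0,0,0],0.22],[[0,0,-0.005],[0,0,0],0.22],[[0,0,-0.03],[0,0,0],0.22],[[0,0,-0.1],[0,0,0],0.22],[[0,0,-0.2],[0,0,0],0.22],[[0,0,-0.2],[0,0,0],0.22]]' 20; python3 -c "
from h import *
s=snap('wrist');np.savez('pics/w5.npz',**s);b=snap('side')
c=np.concatenate([s['img'][0:400,120:520],cv2.resize(b['img'][180:300,250:370],(400,400),interpolation=cv2.INTER_CUBIC)],1)
cv2.imwrite('pics/w5.png',c[...,::-1])"
```

```text
clock: 6.52
tcp_pos: [0.4596, -0.2708, 0.0713]
tool_rot: [3.136, -0.101, 0.007]
force: [1.1, -1.1, -0.8]
opening: 0.0523
finger_force: 9.3
```

View pics/w5.png

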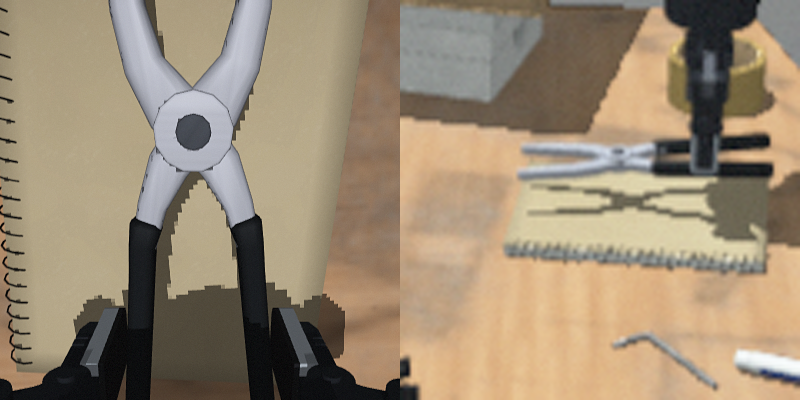

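Pliers are held level and clear of the notebook (pivot (312,132) in the wrist frame). Next I go up and across to survey the clip from above.

```bash
python3 -m handwheel '[[[0,0,-0.15],[0,0,0],0.22],[[0,0,-0.3],[0,0,0],0.22],[[0,0,-0.45],[0,0,0],0.22],[[0,0,-0.6],[0,0,0],0.22],[[0,0,-0.75],[0,0,0],0.22],[[0,0,-0.9],[0,0,0],0.22],[[0,0,-1],[0,0,0],0.22],[[0,0,-1],[0,0,0],0.22]]'; python3 -c "
from h import *
rows([.59,.06,.27],tool(np.pi+.17))"
```

```text
clock: 7.28
tcp_pos: [0.4598, -0.271, 0.2727]
tool_rot: [3.135, -0.101, 0.011]
force: [1.1, -1.0, -1.0]
opening: 0.0525
finger_force: 9.3
shift [ 0.5428 -1.6934  0.0091] turn [ 0.0035 -0.004  -0.1494] rows>= 8.5
```

```bash
python3 -m handwheel '[[[0.05,-0.15,0],[0,0,-0.013],0.22],[[0.1,-0.3,0],[0,0,-0.026],0.22],[[0.15,-0.45,0],[0,0,-0.04],0.22],[[0.2,-0.6,0],[0,0,-0.054],0.22],[[0.25,-0.75,0],[0,0,-0.067],0.22],[[0.3,-0.9,0],[0,0,-0.08],0.22],[[0.33,-1,0],[0,0,-0.09],0.22],[[0.33,-1,0],[0,0,-0.09],0.22]]'; python3 -c "
from h import *
rows([.59,.06,.27],tool(np.pi+.17))"
```

```text
clock: 7.95
tcp_pos: [0.5361, -0.07, 0.2649]
tool_rot: [-3.135, -0.128, 0.006]
force: [0.1, 0.4, -1.0]
opening: 0.0523
finger_force: 9.3
shift [ 0.3213 -0.6259 -0.0242] turn [-0.0025  0.0023 -0.0564] rows>= 3.4
```

```bash
python3 -m handwheel '[[[0.08,-0.15,0],[0,0,-0.014],0.22],[[0.16,-0.3,-0.01],[0,0,-0.028],0.22],[[0.24,-0.45,-0.02],[0,0,-0.042],0.22],[[0.32,-0.62,-0.025],[0,0,-0.056],0.22],[[0.32,-0.62,-0.025],[0,0,-0.056],0.22],[[0.32,-0.62,-0.025],[0,0,-0.056],0.22]]'; python3 -c "
from h import *
s=snap('wrist');np.savez('pics/w6.npz',**s);b=snap('side');np.savez('pics/side6.npz',**b)
u,v=[int(x) for x in proj(s,[.675,.146,.11])];print(u,v);u=max(min(u,540),100);v=max(min(v,405),75)
save(s,'w6.png',(u-100,v-75,u+100,v+75),4);print(u-100,v-75)"
```

```text
clock: 8.45
tcp_pos: [0.5901, 0.0554, 0.2706]
tool_rot: [3.13, 0.262, -0.006]
force: [-0.4, 0.5, -2.0]
opening: 0.0524
finger_force: 9.3
195 63
95 0
```

View pics/w6.png

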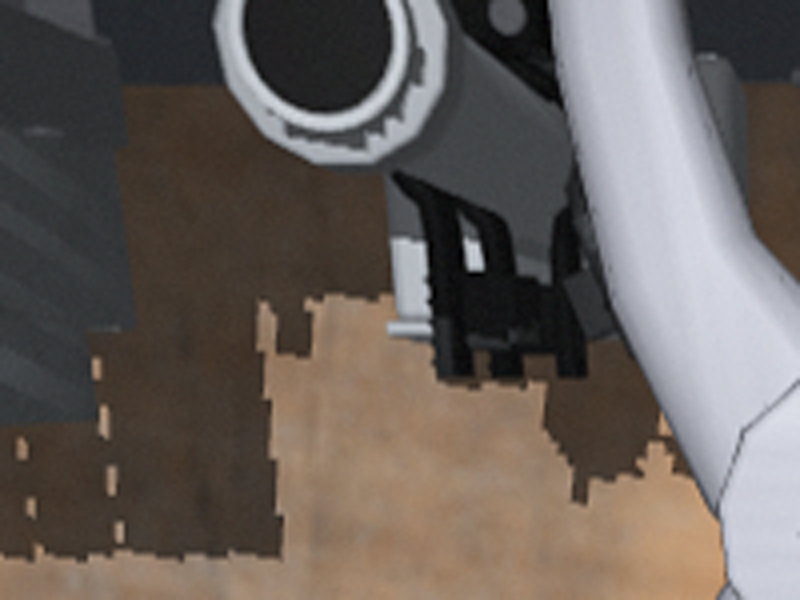

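The crop shows the conduit top ring centred near (320,40) and the left ear of the open clip from (410,180) to (455,375). The held jaw partly hides the right ear, near (590,300). I'll work numerically from the point clouds.

```bash
cat >> h.py <<'E'
def cloud(s):
    v,u=np.mgrid[0:480,0:640]; z=s['range_z']; m=z>0
    c=np.stack([(u-s['mtx'][0,2])/s['mtx'][0,0]*z,(v-s['mtx'][1,2])/s['mtx'][1,1]*z,z],-1)[m]
    T=s['extrinsics']; return c@T[:3,:3].T+T[:3,3], s['img'][m].astype(int), np.stack([u[m],v[m]],1)
E
python3 - <<'E'
from h import *
W=dict(np.load('pics/w6.npz'));S=dict(np.load('pics/side6.npz'));A=dict(np.load('pics/scene.npz'))
for n,s in(('scene',A),('side',S),('side0',dict(np.load('pics/side.npz')))):
    P,C,U=cloud(s); m=(P[:,2]>.160)&(P[:,2]<.18)&(abs(P[:,0]-.71)<.06)&(abs(P[:,1]-.19)<.14)
    g=P[m]&0 if 0 else P[m]
    print(n,m.sum(), 'zmax',g[:,2].max())
    if n!='scene': g=g[g[:,0]>.70-0.17*(g[:,1]-.25)-.0]
    f=np.polyfit(g[:,1],g[:,0],1); r=g[:,0]-np.polyval(f,g[:,1]); k=abs(r)<.006; f=np.polyfit(g[k,1],g[k,0],1)
    print('  x=%.4f*y+%.4f'%tuple(f),'y range',g[k,1].min(),g[k,1].max(),'std',r[k].std())
P,C,U=cloud(W)
m=(P[:,2]>.14)&(P[:,2]<.20)&(abs(P[:,0]-.69)<.03)&(abs(P[:,1]-.146)<.03)&(U[:,0]<215)
g=P[m];print('ring',m.sum(),g.min(0),g.max(0))
t=g[g[:,2]>g[:,2].max()-.006]
def fit(q): 
    M=np.c_[2*q[:,:2],np.ones(len(q))];x=np.linalg.lstsq(M,(q[:,:2]**2).sum(1),rcond=None)[0];return x[:2],np.sqrt(x[2]+x[:2]@x[:2])
print('ring fit',fit(t),len(t))
m=(P[:,2]>.085)&(P[:,2]<.118)&(abs(P[:,0]-.67)<.05)&(abs(P[:,1]-.145)<.05)
g=P[m];np.save('pics/clip.npy',g);print('clip pts',len(g))
for a in g[::max(1,len(g)//60)]: print(a.round(4).tolist(),end=' ')
E
```

```text
scene 567 zmax 0.17985592829135255
  x=-0.1712*y+0.7436 y range 0.08465270646213546 0.31036024100919984 std 0.002372442252715213
side 266 zmax 0.17997723245588948
  x=-0.1729*y+0.7459 y range 0.08412907152223814 0.3114019487015659 std 0.0009565074615415224
side0 266 zmax 0.17997723245588948
  x=-0.1729*y+0.7459 y range 0.08412907152223814 0.3114019487015659 std 0.0009565074615415224
ring 2445 [0.68134043 0.12513242 0.14010782] [0.70214114 0.15210477 0.18168048]
ring fit (array([0.69261908, 0.13781568]), np.float64(0.00668827719822918)) 1342
clip pts 1887
[0.7104, 0.1418, 0.1112] [0.7105, 0.1382, 0.1113] [0.7106, 0.134, 0.1119] [0.7109, 0.1301, 0.1108] [0.7081, 0.139, 0.1119] [0.7084, 0.1344, 0.1119] [0.7089, 0.1293, 0.1109] [0.7065, 0.1359, 0.112] [0.7072, 0.1297, 0.1109] [0.7058, 0.1335, 0.1093] [0.7056, 0.1351, 0.1019] [0.7044, 0.1279, 0.1099] [0.7013, 0.1313, 0.1091] [0.6996, 0.1299, 0.1034] [0.6977, 0.1294, 0.1016] [0.6963, 0.1291, 0.0992] [0.6942, 0.1289, 0.1024] [0.6932, 0.1216, 0.1114] [0.6898, 0.1305, 0.1134] [0.686, 0.149, 0.11] [0.688, 0.1316, 0.1129] [0.6885, 0.1311, 0.104
[... 260 characters left out ...]
 0.1397, 0.1058] [0.6808, 0.1193, 0.1097] [0.6751, 0.1424, 0.1109] [0.6743, 0.1398, 0.1116] [0.6736, 0.1388, 0.1078] [0.6731, 0.1388, 0.105] [0.6716, 0.142, 0.1113] [0.6755, 0.12, 0.1096] [0.6736, 0.1289, 0.1047] [0.6723, 0.1335, 0.1032] [0.671, 0.138, 0.1025] [0.6696, 0.1399, 0.1118] [0.6736, 0.1174, 0.1089] [0.6715, 0.1277, 0.1029] [0.6702, 0.1325, 0.1008] [0.6688, 0.137, 0.103] [0.6674, 0.1393, 0.1112] [0.6715, 0.1161, 0.108] [0.6694, 0.1267, 0.1007] [0.6679, 0.131, 0.1041] [0.6666, 0.1355, 0.1031] [0.6653, 0.1383, 0.1093] [0.6696, 0.1132, 0.1087] [0.6684, 0.1165, 0.111] [0.6662, 0.1269, 0.1045] [0.6654, 0.1281, 0.1044] [0.662, 0.14, 0.1113] [0.6621, 0.1371, 0.1029] [0.66, 0.1381, 0.1107]
```

Run:
```python
from h import *
O=np.array([.6955,.139]);c,s=np.cos(.1703),np.sin(.1703);ex=np.array([c,s]);ey=np.array([-s,c])
def loc(P): return np.c_[(P[:,:2]-O)@ex*1e3,(P[:,:2]-O)@ey*1e3,P[:,2]*1e3]
for n in('w6','side6'):
    P,C,U=cloud(dict(np.load(f'pics/{n}.npz'))); q=loc(P)
    m=(q[:,2]>99)&(q[:,2]<116)&(q[:,0]>-50)&(q[:,0]<16)&(abs(q[:,1])<45)
    if n=='w6': m&=(C.max(1)<70)
    q=q[m];print(n,len(q),'z',np.percentile(q[:,2],[1,50,99]).round(1))
    t=q[q[:,2]>107]
    for x in range(-48,14,4):
        k=t[(t[:,0]>=x)&(t[:,0]<x+4)]
        if len(k)>2: print(x,len(k),'y sorted bins',np.unique(k[:,1].round()).astype(int))
P,C,U=cloud(dict(np.load('pics/side6.npz'))); q=loc(P)
m=(q[:,2]>130)&(q[:,2]<172)&(abs(q[:,0])<16)&(abs(q[:,1])<16);q=q[m]
def res(p): return np.hypot(q[:,0]-p[0],q[:,1]-p[1])-p[2]
from scipy.optimize import least_squares
print('conduit side fit',len(q),least_squares(res,[0,0,10],loss='soft_l1').x, least_squares(lambda p:res([*p,10]),[0,0],loss='soft_l1').x)
P,C,U=cloud(dict(np.load('pics/w6.npz'))); q=loc(P)
m=(q[:,2]>120)&(q[:,2]<158)&(abs(q[:,0])<16)&(abs(q[:,1])<16)&(U[:,0]<240);q=q[m]
print('conduit wrist fit',len(q),least_squares(lambda p:res([*p,10]),[0,0],loss='soft_l1').x)
```

```text
w6 1401 z [100.3 109.3 112.7]
-40 6 y sorted bins [4 5 6]
-36 51 y sorted bins [-24 -23   3   4   5   6   7]
-32 104 y sorted bins [-23 -22 -21 -20 -19 -18 -17 -16 -15   4   5   6   7]
-28 118 y sorted bins [-21 -20 -19 -18 -17 -16 -15 -14   3   4   5   6   7]
-24 96 y sorted bins [-20 -19 -18 -17 -16 -15 -14 -13  -6   4   5   6   7]
-20 69 y sorted bins [-20 -19 -18 -17 -16   3   4   5   6   7]
-16 76 y sorted bins [-18 -17 -16 -15   4   5   6   7   8]
-12 96 y sorted bins [-18 -17 -16 -15  -3   0   1   2   3   4   5   6   7   8   9  10  11]
-8 16 y sorted bins [-17 -16  -9  -8   9  10  11]
4 42 y sorted bins [-15 -14 -13 -12 -11 -10  -9]
8 121 y sorted bins [-14 -13 -12 -11 -10  -9  -8  -7  -6  -5  -4  -3  -2  -1]
12 94 y sorted bins [-12 -11 -10  -6  -5  -4  -3  -2  -1   0]
side6 202 z [ 99.6 108.8 115.2]
-32 7 y sorted bins [-27 -25   7   9  10]
-28 15 y sorted bins [-26 -24 -23 -22 -21 -20 -17   3   6   7   8]
-24 14 y sorted bins [-23 -22 -18 -17 -16 -14   6   7   8   9]
-20 12 y sorted bins [-23 -20 -19 -18 -17 -16 -14   5   6   7]
-16 9 y sorted bins [-18   3   4   8]
-12 11 y sorted bins [-20 -18 -17 -16 -11   5   7   8  10]
-8 11 y sorted bins [ 1  4  5  7  8 10 11 13]
-4 11 y sorted bins [ 6  7  8 12 13 14 16]
0 8 y sorted bins [ 7  8  9 11 12 13 14]
4 11 y sorted bins [ 5 10 12 13 14 15 16]
8 11 y sorted bins [ 2  6  8  9 10 11]
12 15 y sorted bins [-9 -8 -7 -6 -4 -3  1  2  4  6  7  9 10]
conduit side fit 181 [2.86336556 0.05461008 9.72816632] [ 2.85766539 -0.28227929]
conduit wrist fit 537 [-0.75337647 -0.05983806]
```

Run:
```python
from h import *
for n,tp,tr in(('w6',[.5901,.0554,.2706],[3.13,.262,-.006]),('w5',[.4596,-.2708,.0713],[3.136,-.101,.007])):
    s=dict(np.load(f'pics/{n}.npz'));P,C,U=cloud(s); q=R.from_rotvec(tr).inv().apply(P-tp)*1e3
    m=(abs(q[:,2])<20)&(U[:,1]<330)&(abs(q[:,1])<35); g=q[m]; 
    if n=='w6': print('dark disc',(R.from_rotvec(tr).inv().apply(px(s,312,132)-np.array(tp))*1e3).round(1))
    for x in range(20,120,8):
        k=g[(g[:,0]>=x)&(g[:,0]<x+8)]
        if len(k)>20:
            y=np.sort(k[:,1]); gap=np.diff(y).argmax(); print(n,x,len(k),'y',y[[0,gap,gap+1,-1]].round(1),'mid',round((y[0]+y[-1])/2,1),'ztop',k[:,2].min().round(1),np.median(k[:,2]).round(1))
o=manip.observe();print(o['tcp_pos'],o['tool_rot'])
```

```text
dark disc [68.7 -1.7 14.5]
w6 20 1188 y [-23.4 -14.6  13.6  23.3] mid -0.0 ztop 9.8 11.8
w6 28 1282 y [-23.2 -12.4  11.4  22.2] mid -0.5 ztop 9.9 12.5
w6 36 1552 y [-23.  -10.3   8.6  21.8] mid -0.6 ztop 10.9 14.4
w6 44 1693 y [-20.2  -5.2   3.2  18.4] mid -0.9 ztop 13.3 15.7
w6 52 2104 y [-18.    0.2   0.5  15.9] mid -1.0 ztop 12.6 16.3
w6 60 2006 y [-15.7 -15.7 -15.3  13.4] mid -1.1 ztop 12.1 14.8
w6 68 2310 y [-17.5 -17.5 -17.1  13.6] mid -1.9 ztop 12.2 15.4
w6 76 2827 y [-21.    0.2   0.5  17.1] mid -1.9 ztop 14.2 18.1
w6 84 2252 y [-23.1  -4.9   1.4  19. ] mid -2.0 ztop 16.4 18.7
w6 92 1553 y [-24.5 -11.5   7.5  19.9] mid -2.3 ztop 17.3 19.3
w6 100 702 y [-25.3 -15.2  10.4  20.6] mid -2.4 ztop 17.7 19.6
w5 20 1173 y [-23.1 -14.3  14.   23.2] mid 0.0 ztop 7.6 9.9
w5 28 1284 y [-22.8 -12.2  11.9  22.6] mid -0.1 ztop 7.9 10.2
w5 36 1601 y [-22.8  -9.8   9.2  22.3] mid -0.2 ztop 8.3 11.6
w5 44 1703 y [-19.6  -5.3   4.1  18.8] mid -0.4 ztop 10.3 12.4
w5 52 2162 y [-17.7   0.6   0.9  16.6] mid -0.6 ztop 9.3 12.7
w5 60 2145 y [-15.3  13.7  14.   14. ] mid -0.6 ztop 8.0 10.9
w5 68 2428 y [-17.    0.6   0.9  14.3] mid -1.3 ztop 8.0 11.0
w5 76 3150 y [-20.9 -20.9 -20.6  17.7] mid -1.6 ztop 9.5 13.2
w5 84 2825 y [-23.   -3.1   0.5  19.9] mid -1.6 ztop 11.2 13.6
w5 92 2408 y [-24.6 -10.6   7.5  21.1] mid -1.7 ztop 11.5 13.8
w5 100 1691 y [-25.8 -13.4  10.   22. ] mid -1.9 ztop 11.5 14.1
[0.58971107 0.05359095 0.27108806] [ 3.13037575  0.25763711 -0.00600727]
```

```bash
cat >> h.py <<'E'
c,s_=np.cos(.1703),np.sin(.1703);EX=np.array([c,s_,0]);EY=np.array([-s_,c,0])
MOUTH=np.array([.6695,.1342,.105])
def aim(off,J=(.1425,-.0037,.026),yo=.03,po=.075,base=None,yaw=0):
    """rows that bring J75 to mouth+off (stand axes, m), pliers level and along stand x (+yaw left)"""
    rot=tool(np.pi+.1703+yaw)*R.from_euler('z',yo)*R.from_euler('y',po)
    t=MOUTH+EX*off[0]+EY*off[1]+[0,0,off[2]]; p=t-rot.apply(J)
    print('pliers dir',rot.apply([1,-yo,po]).round(3),'tcp',p.round(4)); return rows(p,rot,base)
E
python3 -c "
from h import *
aim([-.07,-.0096,.06]);aim([-.07,-.0096,0])"
```

```text
pliers dir [0.989 0.17  0.   ] tcp [0.46   0.0891 0.1802]
shift [-0.6089 -0.2812  0.4565] turn [-0.0003  0.0502  0.0152] rows>= 3.9
pliers dir [0.989 0.17  0.   ] tcp [0.46   0.0891 0.1202]
shift [-0.6078 -0.2813  0.7565] turn [-0.0003  0.0502  0.0152] rows>= 4.8
```

```bash
python3 -m handwheel '[[[-0.1,-0.05,0],[0,0.008,0.003],0.24],[[-0.2,-0.1,0],[0,0.016,0.006],0.26],[[-0.3,-0.15,0],[0,0.024,0.009],0.28],[[-0.4,-0.2,0.05],[0,0.032,0.012],0.28],[[-0.5,-0.25,0.15],[0,0.04,0.015],0.28],[[-0.56,-0.27,0.27],[0,0.05,0.015],0.28],[[-0.59,-0.28,0.39],[0,0.05,0.015],0.28],[[-0.6,-0.28,0.51],[0,0.05,0.015],0.28],[[-0.608,-0.281,0.63],[0,0.05,0.015],0.28],[[-0.608,-0.281,0.7],[0,0.05,0.015],0.28],[[-0.608,-0.281,0.757],[0,0.05,0.015],0.28],[[-0.608,-0.281,0.757],[0,0.05,0.015],0.28]]'
cat > m.py <<'E'
from h import *
o=manip.observe();tp=o['tcp_pos'];tr=R.from_rotvec(o['tool_rot']);print('tcp',tp.round(4),'opening',o['opening'])
s=snap('wrist');b=snap('side');P,C,U=cloud(s);q=tr.inv().apply(P-tp)*1e3
m=(abs(q[:,2])<30)&(U[:,1]<330)&(abs(q[:,1])<35);g=q[m]
for x in(20,28,36,60,68,76,84,92,100):
    k=g[(g[:,0]>=x)&(g[:,0]<x+8)]
    if len(k)>20:
        y=np.sort(k[:,1]);print(x,'mid',round((y[0]+y[-1])/2,1),'w',round(y[-1]-y[0],1),'ztop',np.percentile(k[:,2],2).round(1))
def loc(P): d=P-MOUTH; return np.c_[d@EX,d@EY,d[:,2]]*1e3
P,C,U=cloud(b);q=loc(P);m=(abs(q[:,1]+9)<45)&(q[:,0]>-175)&(q[:,0]<-5)&(abs(q[:,2])<40);g=q[m]
for x in range(-170,-5,10):
    k=g[(g[:,0]>=x)&(g[:,0]<x+10)]
    if len(k)>3: print('side',x,len(k),'y',np.percentile(k[:,1],[2,50,98]).round(1),'z',np.percentile(k[:,2],[2,50,98]).round(1))
E
python3 m.py
```

```text
clock: 9.55
tcp_pos: [0.4582, 0.0883, 0.1183]
tool_rot: [-3.126, -0.217, -0.111]
force: [-1.0, 0.1, -1.7]
opening: 0.0548
finger_force: 9.1
tcp [0.4582 0.0883 0.1183] opening 0.05480903657994419
20 mid -0.1 w 48.8 ztop 10.0
28 mid -0.4 w 47.0 ztop 10.8
36 mid -0.6 w 45.6 ztop 11.7
60 mid -1.1 w 29.2 ztop 13.5
68 mid -1.4 w 32.5 ztop 13.9
76 mid -1.9 w 39.9 ztop 15.7
84 mid -1.8 w 43.9 ztop 18.0
92 mid -1.9 w 47.1 ztop 18.8
100 mid -2.1 w 49.3 ztop 19.6
side -170 55 y [-28.5   0.9  10.6] z [-4.4  1.9  5. ]
side -160 53 y [-22.2  -2.3   7.4] z [-4.4  2.6  5.8]
side -150 54 y [-20.6  -1.4   4.6] z [-7.3  4.4  7.7]
side -140 55 y [-23.1  -3.2   7.6] z [-6.2  3.7  6.7]
side -130 69 y [-27.3  -5.1  11.9] z [-5.4  1.1  5.4]
side -120 58 y [-29.8   0.7  13.6] z [-6.2  0.9  4.3]
side -110 54 y [-33.4   5.4  14.3] z [-6.9  1.   4.1]
side -100 52 y [-34.4   5.2  14.7] z [-5.7 -0.2  3.9]
side -90 53 y [-36.5   7.2  15.5] z [-8.4 -0.4  2.6]
side -80 48 y [-35.6  10.2  16.9] z [-7.4 -0.9  2.8]
side -70 41 y [-36.1  10.6  16.7] z [-5.6 -0.6  2.5]
side -10 6 y [-6.9  5.3  8.2] z [-33.9  -5.5   3.4]
```

```bash
python3 -m handwheel '[[[0,0,-0.003],[0,0.006,0],0.28],[[0,0,-0.003],[0,0.013,0],0.28],[[0,0,-0.003],[0,0.013,0],0.28],[[0,0,-0.003],[0,0.013,0],0.28]]'; python3 m.py
```

```text
clock: 9.98
tcp_pos: [0.462, 0.09, 0.1233]
tool_rot: [-3.122, -0.221, -0.157]
force: [0.4, -0.2, -1.4]
opening: 0.0544
finger_force: 9.1
tcp [0.462  0.09   0.1233] opening 0.05442695950645965
20 mid -0.2 w 48.6 ztop 9.8
28 mid -0.4 w 46.8 ztop 10.6
36 mid -0.5 w 45.4 ztop 11.3
60 mid -1.1 w 29.1 ztop 12.8
68 mid -1.4 w 32.6 ztop 13.3
76 mid -1.8 w 40.2 ztop 14.8
84 mid -1.9 w 44.1 ztop 17.2
92 mid -2.0 w 47.2 ztop 17.8
100 mid -2.1 w 49.0 ztop 18.5
side -170 59 y [-26.7   5.7  14.6] z [-0.6  7.  11.1]
side -160 54 y [-23.2  -0.4   9.6] z [ 0.9  7.8 10.5]
side -150 52 y [-19.4  -0.2   6.9] z [-0.4  9.5 13.1]
side -140 54 y [-21.1  -2.5   5.6] z [-1.8 10.3 13.7]
side -130 65 y [-25.   -3.5  10.7] z [ 2.8  9.  12. ]
side -120 62 y [-28.9 -15.4  14. ] z [ 2.   8.7 11.3]
side -110 58 y [-31.4  -8.6  15.3] z [ 2.1  8.7 12.3]
side -100 58 y [-32.5  -7.2  16.8] z [ 1.4  8.3 12.4]
side -90 56 y [-33.9 -25.   16.6] z [ 0.6  8.3 12.4]
side -80 54 y [-35.7   9.5  17.6] z [ 2.2  8.7 12.4]
side -70 44 y [-34.9  12.7  17.9] z [ 2.3  8.2 12.5]
side -60 12 y [-35.9  10.8  16.5] z [ 0.6  6.6 10.6]
side -10 7 y [-9.   6.   7.4] z [-34.8  -3.7   6.4]
```

```bash
cat > g.py <<'E'
import sys
from h import *
o=manip.observe();r=R.from_rotvec(o['tool_rot'])
d=[float(x)/1e3 for x in sys.argv[1:4]]
print('tcp',o['tcp_pos'].round(4),'shift',(r.inv().apply(EX*d[0]+EY*d[1]+[0,0,d[2]])/.2).round(4))
E
python3 g.py 30 0 -6.5
```

```text
tcp [0.4619 0.0901 0.1231] shift [ 0.1459 -0.0043  0.0473]
```

```bash
python3 -m handwheel '[[[0,0,0.02],[0,0,0],0.28],[[0.01,0,0.035],[0,0,0],0.28],[[0.05,-0.002,0.04],[0,0,0],0.28],[[0.1,-0.003,0.044],[0,0,0],0.28],[[0.146,-0.004,0.047],[0,0,0],0.28],[[0.146,-0.004,0.047],[0,0,0],0.28],[[0.146,-0.004,0.047],[0,0,0],0.28],[[0.146,-0.004,0.047],[0,0,0],0.28]]'; python3 m.py|grep -v "^[0-9]"; python3 g.py 33 0 0
```

```text
clock: 10.75
tcp_pos: [0.4912, 0.0951, 0.1159]
tool_rot: [-3.122, -0.221, -0.153]
force: [0.8, -0.8, -1.5]
opening: 0.0545
finger_force: 9.1
tcp [0.4912 0.0951 0.1159] opening 0.05454794621610514
side -170 76 y [-30.   13.   24.3] z [-9.5 -0.  19.3]
side -160 65 y [-29.2   7.3  17.4] z [-9.  -0.5  4.3]
side -150 63 y [-28.2   7.4  15.7] z [-8.3 -0.2  4.4]
side -140 61 y [-28.2   1.4  13.8] z [-7.2 -0.2  3.4]
side -130 53 y [-24.9   2.1  10.1] z [-6.6  0.1  3.8]
side -120 55 y [-20.8  -1.2   6.6] z [-7.5  2.4  5.7]
side -110 55 y [-20.7  -1.1   7.9] z [-7.8  2.6  5.8]
side -100 64 y [-26.5  -3.5  11.2] z [-5.7  1.5  3.9]
side -90 65 y [-28.9 -14.8  13.6] z [-7.2  1.2  5. ]
side -80 61 y [-32.7 -19.   15.4] z [-6.9  1.   4.4]
side -70 58 y [-33.7   6.7  17.6] z [-5.7  1.1  4.3]
side -60 53 y [-33.9 -25.3  16.4] z [-5.6  1.1  4.5]
side -50 52 y [-33.7   8.5  19. ] z [-5.   0.8  5.1]
side -40 46 y [-36.1  -8.3  18.2] z [-6.3  0.7  4.7]
side -30 10 y [-34.8  13.8  19.4] z [-4.1  0.2  2.6]
side -10 6 y [-5.9  6.8 10.3] z [-34.5  -4.4   6.7]
tcp [0.4907 0.095  0.1158] shift [ 0.1641 -0.0048  0.0162]
```

```bash
python3 -m handwheel '[[[0.025,0,0.002],[0,0,0],0.28],[[0.05,0.001,0.004],[0,0,0],0.28],[[0.075,0.001,0.007],[0,0,0],0.28],[[0.075,0.001,0.007],[0,0,0],0.28],[[0.075,0.001,0.007],[0,0,0],0.28]]'; python3 m.py|grep -E "side -[1-5]0|tcp"
python3 - <<'E'
from h import *
s=dict(np.load('pics/wrist.npz'));b=dict(np.load('pics/side.npz'))
u,v=[int(x) for x in proj(b,MOUTH)];print(u,v, proj(s,MOUTH))
a=cv2.resize(b['img'][v-22:v+23,u-20:u+40],(800,600),interpolation=cv2.INTER_CUBIC)
cv2.imwrite('pics/s7.png',a[...,::-1])
E
```

```text
clock: 11.27
tcp_pos: [0.5066, 0.097, 0.1163]
tool_rot: [-3.122, -0.221, -0.155]
force: [-0.7, 0.1, -1.9]
opening: 0.0549
finger_force: 9.1
tcp [0.5066 0.097  0.1163] opening 0.054910352348483384
side -100 55 y [-20.6  -1.    4.3] z [-10.9   2.9   6.8]
side -50 58 y [-33.8  -9.6  16.5] z [-6.6  0.6  3.8]
side -40 56 y [-34.5  -8.4  16.4] z [-6.7  0.6  3.8]
side -30 49 y [-34.6   9.5  17.3] z [-5.8  0.6  4.5]
side -20 32 y [-36.5  -8.5  18.1] z [-6.1  0.8  3.6]
side -10 6 y [-7.   6.8  9.4] z [-33.3  -3.2   5.4]
251 296 [ 266.34016842 -230.7520491 ]
```

View pics/s7.png

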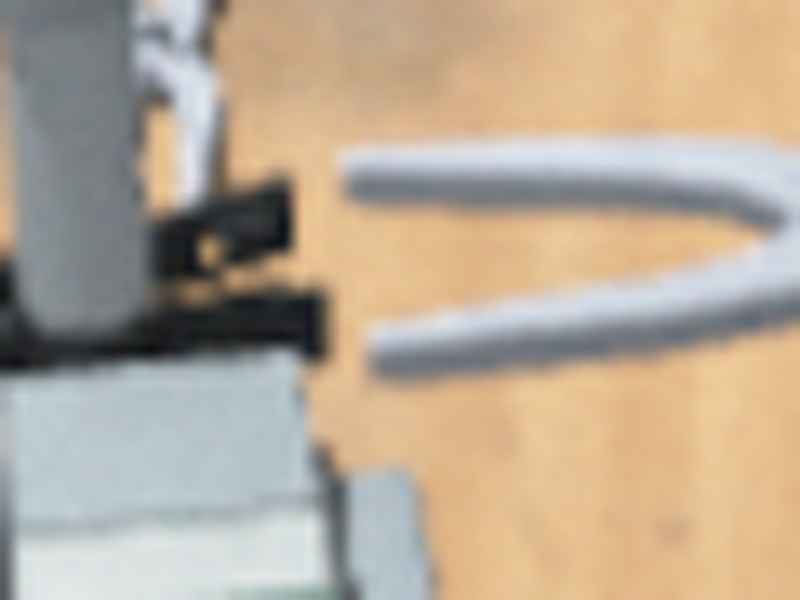

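The crop shows the jaws about 12 mm short of the ears and at their height. The right ear's front end is at (290,178), the left ear's from (325,290) to (325,358), and the jaw tips are at (345,160) and (370,330). I'll check the lateral fit by projecting the ear model into this view.

Run:
```python
from h import *
b=dict(np.load('pics/side.npz'));u,v=[int(x) for x in proj(b,MOUTH)];k=800/60
def cp(x,y,z): return ((proj(b,MOUTH+EX*x/1e3+EY*y/1e3+[0,0,z/1e3])-[u-20,v-22]+.5)*k-.5).round(0)
for n,p in dict(Ltop=(-10,7.8,7),Lbot=(-10,7.8,-7),LtopIn=(-10,4.5,7),Rtop=(40-50*np.cos(.39),-8-50*np.sin(.39),7),Rbot_in=(40-50*np.cos(.39),-5-50*np.sin(.39),-7)).items(): print(n,cp(*p))
print('px/mm x',cp(-20,0,5)-cp(-30,0,5),'y',cp(-20,10,5)-cp(-20,0,5))
# invert jaw inner edges at plane z=+5 (top of jaws)
for n,q in dict(Rtip=(345,178),R14=(437,180),Ltip=(372,322),L14=(465,312)).items():
    uu=(q[0]+.5)/k-.5+u-20;vv=(q[1]+.5)/k-.5+v-22
    P=px(b,uu,vv,.110)-MOUTH; print(n,'stand x,y',(P@EX*1e3).round(1),(P@EY*1e3).round(1))
for n,q,z in(('ear R',(292,177),.112),('ear Lbot',(325,358),.098),('ear Ltop in',(325,288),.112)):
    uu=(q[0]+.5)/k-.5+u-20;vv=(q[1]+.5)/k-.5+v-22
    P=px(b,uu,vv,z)-MOUTH; print(n,'stand x,y',(P@EX*1e3).round(1),(P@EY*1e3).round(1))
```

```text
Ltop [346. 286.]
Lbot [350. 362.]
LtopIn [344. 273.]
Rtop [301. 160.]
Rbot_in [306. 246.]
px/mm x [-65.   6.] y [ 6. 38.]
Rtip stand x,y -12.7 -23.9
R14 stand x,y -26.7 -21.0
Ltip stand x,y -13.1 15.0
L14 stand x,y -27.1 14.7
ear R stand x,y -4.5 -22.5
ear Lbot stand x,y -6.4 6.2
ear Ltop in stand x,y -6.8 7.9
```

```bash
python3 g.py 10 -2 0.5; python3 g.py 10 0 0
```

```text
tcp [0.506  0.0969 0.116 ] shift [0.0503 0.0085 0.0024]
tcp [0.506  0.0969 0.116 ] shift [ 0.0497 -0.0015  0.0049]
```

```bash
python3 -m handwheel '[[[0,0.008,-0.002],[0,0,0],0.28],[[0.015,0.009,-0.001],[0,0,0],0.28],[[0.03,0.009,0],[0,0,0],0.28],[[0.05,0.0085,0.002],[0,0,0],0.28],[[0.05,0.0085,0.002],[0,0,0],0.28],[[0.05,0.0085,0.002],[0,0,0],0.28]]'; python3 m.py | head -12
python3 - <<'E'
from h import *
print(manip.observe()['force'].round(2))
# clip right ear / conduit neighbourhood in the side view as text: dark pixels and light pixels
b=dict(np.load('pics/side.npz'));u,v=[int(x) for x in proj(b,MOUTH)]
g=b['img'][v-14:v+8,u-14:u+24]; print(u-14,v-14)
for r in g:
    print(''.join('#' if p.max()<60 else ('o' if (p.max()-p.min()<28 and p.max()>150) else ('+' if p.max()-p.min()<28 else '.')) for p in r.astype(int)))
E
```

```text
clock: 11.87
tcp_pos: [0.5166, 0.0967, 0.1168]
tool_rot: [-3.122, -0.221, -0.155]
force: [-1.0, -0.2, -2.1]
opening: 0.0545
finger_force: 9.1
tcp [0.5166 0.0967 0.1168] opening 0.05447209356276561
20 mid -0.2 w 48.7 ztop 9.6
28 mid -0.4 w 46.7 ztop 10.1
36 mid -0.6 w 45.0 ztop 10.9
60 mid -0.9 w 29.3 ztop 12.2
68 mid -1.6 w 32.8 ztop 12.6
76 mid -1.8 w 40.1 ztop 14.3
84 mid -1.7 w 43.8 ztop 16.5
92 mid -2.0 w 47.1 ztop 17.0
100 mid -2.0 w 49.1 ztop 17.7
side -170 41 y [-45.3  19.6  30.9] z [-8.2  8.8 35.4]
side -160 138 y [-43.4  -8.1  31.1] z [-8.1 16.2 36.1]
[ 1.04  0.47 -1.44]
237 282
+++++..ooo+...........................
+++++..ooo+...........................
+++++..ooo+.........oooooooooooooooooo
+++++..ooo+....ooooooooooooooooooooooo
++++...ooo.....ooooooooooooooooooooooo
+++++..oo+....+++++++++++++++++++++ooo
+++++..oo+++++##++++++++++++++++++++++
+++++..o++######......................
+++++++#####++##......................
++++++###+######......................
++++++###..#####......................
++++++###..#+.........................
++++++###+...........................o
+++++++........................ooooooo
++++++++..+#######.......ooooooooooooo
++++++############+.oooooooooooooooooo
++++############+ooooooooooooooo++++++
++##############+ooooooo++++++++++++++
########+++++++o+++++++++++++++++o+...
+++oooooooooooooo++++++++++...........
ooooooooooooooooo.....................
ooooooooooooooooo.....................
```

```bash
cat > t.py <<'E'
from h import *
b=snap('side');u,v=[int(x) for x in proj(b,MOUTH)]
for r in b['img'][v-13:v+6,u-16:u+16]:
    print(''.join('#' if p.max()<60 else ('o' if (p.max()-p.min()<28 and p.max()>150) else ('+' if p.max()-p.min()<28 else '.')) for p in r.astype(int)))
o=manip.observe();print(o['force'].round(2),o['ft_torque'].round(2),o['opening'],o['finger_force'])
E
python3 -m handwheel '[[[0,-0.006,0],[0,0,0],0.28],[[0,-0.0125,0],[0,0,0],0.28],[[0,-0.0125,0],[0,0,0],0.28],[[0.012,-0.0125,0.001],[0,0,0],0.28],[[0.025,-0.013,0.0025],[0,0,0],0.28],[[0.025,-0.013,0.0025],[0,0,0],0.28],[[0.025,-0.013,0.0025],[0,0,0],0.28]]'; python3 t.py
```

```text
clock: 12.55
tcp_pos: [0.5212, 0.1, 0.1168]
tool_rot: [-3.122, -0.221, -0.155]
force: [0.1, -0.2, -0.5]
opening: 0.0548
finger_force: 9.1
+++++++..ooo+...................
+++++++..ooo+...................
+++++++..ooo+..ooooooooooooooooo
++++++...ooo..oooooooooooooooooo
+++++++..ooo..o++++ooooooooooooo
+++++++..oo+++++#+++++++++++++++
+++++++..o++######++++++++++++++
++++++++++#####+##..............
++++++++###+######..............
++++++++###..####+..............
++++++++###..##.................
++++++++####....................
+++++++++.......................
++++++++++..+#######.........ooo
++++++++############+..ooooooooo
++++++##########++oooooooooooooo
++++############ooooooooooooo+++
##########++++++oooo++++++++++++
+++++oooooooooooooo+++++++++++++
[ 0.04 -0.06 -0.99] [-0.04  0.14 -0.03] 0.054809487111538276 9.098326652892865
```

```bash
python3 -m handwheel '[[[0.015,0,0.001],[0,0,0],0.28],[[0.03,-0.001,0.003],[0,0,0],0.28],[[0.042,-0.001,0.004],[0,0,0],0.28],[[0.042,-0.001,0.004],[0,0,0],0.28],[[0.042,-0.001,0.004],[0,0,0],0.28]]'; python3 t.py
```

```text
clock: 13.02
tcp_pos: [0.5294, 0.1013, 0.1168]
tool_rot: [-3.122, -0.221, -0.155]
force: [0.1, 0.3, -0.9]
opening: 0.0548
finger_force: 9.1
+++++++..ooo+...................
+++++++..ooo+...................
+++++++..oooo...oooooooooooooooo
++++++...ooooooooooooooooooooooo
+++++++..ooooooo++oooooooooooooo
+++++++..o+++++##+++++++++++++oo
+++++++..o++######++++++++++++++
+++++++++####+#+##..............
++++++++###++#####..............
++++++++###..####+..............
++++++++###..#+.................
++++++++####....................
+++++++++.......................
+++++++++...+#######.......ooooo
++++++++##########++oooooooooooo
++++++#######+++oooooooooooooooo
++++#######+ooooooooooooooooo+++
##########++oooooooo++++++++++++
+++++oooooooooooooo+++++++++++++
[ 0.76  0.48 -2.  ] [-0.03  0.1  -0.01] 0.054306068341503894 9.096147366799414
```

Both jaws now straddle the ears by about 15 mm with no contact force. I'll squeeze in small steps with the grip capped at 23 N and follow with a slight shift left.

```bash
python3 -m handwheel '[[[0,0,0],[0,0,0],0.26],[[0,0,0],[0,0,0],0.24],[[0,0,0],[0,0,0],0.22],[[0,0,0],[0,0,0],0.22]]' 23;python3 -m handwheel '[[[0,-0.002,-0.001],[0,0,0],0.2],[[0,-0.004,-0.0015],[0,0,0],0.18],[[0,-0.004,-0.0015],[0,0,0],0.18]]' 23;python3 -m handwheel '[[[0,-0.002,-0.001],[0,0,0],0.16],[[0,-0.004,-0.0015],[0,0,0],0.14],[[0,-0.004,-0.0015],[0,0,0],0.14]]' 23; python3 t.py
```

```text
clock: 13.4
tcp_pos: [0.5289, 0.1014, 0.1166]
tool_rot: [-3.122, -0.221, -0.154]
force: [-0.8, 1.0, -0.8]
opening: 0.0523
finger_force: 9.5
clock: 13.65
tcp_pos: [0.5288, 0.1022, 0.1169]
tool_rot: [-3.122, -0.221, -0.154]
force: [-1.0, 0.9, -1.1]
opening: 0.0508
finger_force: 10.0
clock: 13.9
tcp_pos: [0.5287, 0.1029, 0.1172]
tool_rot: [-3.122, -0.221, -0.154]
force: [-1.1, 0.3, -0.8]
opening: 0.0485
finger_force: 10.4
+++++++..ooo+...................
+++++++..ooo+...................
+++++++..ooo+...................
++++++...ooo+....ooooooooooooooo
+++++++..ooooooooooooooooooooooo
+++++++..oooooo+++oooooooooooooo
+++++++...++++####++++++++++++++
+++++++..++#######++++++++++++++
++++++++#####+####+.............
++++++++###..+####+.............
++++++++###..+##+...............
++++++++####+.+.................
++++++++##+#+++.................
++++++++###++#######......oooooo
+++++++#########+++ooooooooooooo
++++++#######ooooooooooooooooooo
+++########ooooooooooooooooo++++
##########+oooooooo+++++++++++++
+++++oooooooooooooo+++++++++++++
[ 0.08  0.28 -0.44] [-0.    0.26  0.06] 0.048800386644967 10.404368820624654
```

```bash
python3 -m handwheel '[[[0,-0.002,-0.001],[0,0,0],0.12],[[0,-0.002,-0.001],[0,0,0],0.12]]' 23;python3 -m handwheel '[[[0,-0.002,-0.001],[0,0,0],0.1],[[0,-0.002,-0.001],[0,0,0],0.1]]' 23;python3 -m handwheel '[[[0,-0.002,-0.001],[0,0,0],0.08],[[0,-0.002,-0.001],[0,0,0],0.08]]' 23
```

```text
clock: 14.12
tcp_pos: [0.5288, 0.1033, 0.1175]
tool_rot: [-3.122, -0.22, -0.154]
force: [-0.8, 0.4, -2.5]
opening: 0.0478
finger_force: 10.6
clock: 14.28
tcp_pos: [0.5288, 0.1037, 0.1178]
tool_rot: [-3.122, -0.22, -0.155]
force: [-1.0, -0.6, -1.2]
opening: 0.0468
finger_force: 10.6
clock: 14.45
tcp_pos: [0.5288, 0.104, 0.118]
tool_rot: [-3.122, -0.22, -0.155]
force: [-1.3, -0.4, -1.6]
opening: 0.0464
finger_force: 10.7
```

```bash
python3 -m handwheel '[[[0,-0.002,-0.001],[0,0,0],0.06],[[0,-0.002,-0.001],[0,0,0],0.06]]' 23; python3 t.py
```

```text
clock: 14.62
tcp_pos: [0.5287, 0.1044, 0.1182]
tool_rot: [-3.122, -0.22, -0.155]
force: [-1.1, -0.8, -1.9]
opening: 0.0455
finger_force: 10.8
+++++++..ooo+...................
+++++++..ooo+...................
+++++++..ooo+...................
++++++...ooo................oooo
+++++++..oooo.oooooooooooooooooo
+++++++..ooooooooooooooooooooooo
+++++++..ooooo+++++ooooooooooooo
+++++++..++++######+++++++++++++
++++++++.+#########+++++++++++++
++++++++###..+#####.............
++++++++###...#####.............
++++++++####..####..............
++++++++#########+..............
++++++++############......oooooo
+++++++########++++ooooooooooooo
++++++#####++ooooooooooooooooooo
++++######+ooooooooooooooooooo++
##########+oooooooo+++++++++++++
+++++oooooooooooooo+++++++++++++
[-1.02 -0.04 -1.52] [-0.13  0.22 -0.08] 0.04562856672078177 10.760357505641878
```

```bash
python3 -m handwheel '[[[0,-0.002,-0.001],[0,0,0],0.04],[[0,-0.002,-0.001],[0,0,0],0.04]]' 23;python3 -m handwheel '[[[0,-0.002,-0.001],[0,0,0],0.02],[[0,-0.002,-0.001],[0,0,0],0.02]]' 23;python3 -m handwheel '[[[0,-0.002,-0.001],[0,0,0],0],[[0,-0.002,-0.001],[0,0,0],0]]' 23
```

```text
clock: 14.83
tcp_pos: [0.5286, 0.1049, 0.1184]
tool_rot: [-3.122, -0.221, -0.155]
force: [-1.0, -0.9, -0.4]
opening: 0.0443
finger_force: 10.9
clock: 15.0
tcp_pos: [0.5284, 0.1053, 0.1185]
tool_rot: [-3.122, -0.221, -0.154]
force: [-1.6, -0.8, -1.4]
opening: 0.0438
finger_force: 11.1
clock: 15.17
tcp_pos: [0.5283, 0.1058, 0.1188]
tool_rot: [-3.122, -0.221, -0.154]
force: [-1.5, 0.2, -0.5]
opening: 0.043
finger_force: 11.3
```

```bash
python3 -m handwheel '[[[0,-0.002,-0.001],[0,0,0],-0.02],[[0,-0.002,-0.001],[0,0,0],-0.02]]' 23;python3 -m handwheel '[[[0,-0.002,-0.001],[0,0,0],-0.04],[[0,-0.002,-0.001],[0,0,0],-0.04]]' 23;python3 -m handwheel '[[[0,-0.002,-0.001],[0,0,0],-0.06],[[0,-0.002,-0.001],[0,0,0],-0.06]]' 23;python3 t.py
```

```text
clock: 15.33
tcp_pos: [0.5281, 0.1061, 0.1189]
tool_rot: [-3.122, -0.221, -0.154]
force: [-0.8, -0.8, -1.8]
opening: 0.0425
finger_force: 11.7
clock: 15.5
tcp_pos: [0.528, 0.1066, 0.119]
tool_rot: [-3.122, -0.221, -0.154]
force: [-1.0, 0.6, -1.2]
opening: 0.0412
finger_force: 12.1
clock: 15.67
tcp_pos: [0.5279, 0.1069, 0.1192]
tool_rot: [-3.122, -0.221, -0.154]
force: [-2.3, 0.4, -1.6]
opening: 0.04
finger_force: 12.7
+++++++..ooo+...................
+++++++..ooo+...................
+++++++..ooo+...................
++++++...ooo....................
+++++++..oo+.............ooooooo
+++++++...ooo.oooooooooooooooooo
+++++++..ooooooooooooooooooooooo
+++++++..ooooo++++++oooooooooooo
+++++++..++++######+++++++++++++
++++++++########+##+++++++++++++
++++++++####.######+............
++++++++####..#####.............
++++++++####..#####+............
++++++++###########+.....ooooooo
+++++++#######+++ooooooooooooooo
++++++####+++ooooooooooooooooooo
++++######+oooooooooooooooooooo+
#########+oooooooo++++++++++++++
+++++oooooooooooooo+++++++++++++
[-2.3   0.11 -1.33] [-0.06  0.47  0.01] 0.04017645139221706 12.687637781345984
```

```bash
python3 -m handwheel '[[[0,-0.002,-0.001],[0,0,0],-0.08],[[0,-0.002,-0.001],[0,0,0],-0.08]]' 23;python3 -m handwheel '[[[0,-0.002,-0.001],[0,0,0],-0.1],[[0,-0.002,-0.001],[0,0,0],-0.1]]' 23
```

```text
clock: 15.88
tcp_pos: [0.5278, 0.1074, 0.1194]
tool_rot: [-3.122, -0.221, -0.153]
force: [-2.2, 1.1, -0.9]
opening: 0.0397
finger_force: 13.6
clock: 16.05
tcp_pos: [0.5275, 0.1077, 0.1195]
tool_rot: [-3.122, -0.221, -0.153]
force: [-3.6, 1.2, -1.1]
opening: 0.039
finger_force: 14.5
```

```bash
python3 -m handwheel '[[[0,-0.002,-0.001],[0,0,0],-0.12],[[0,-0.002,-0.001],[0,0,0],-0.12]]' 23;python3 -m handwheel '[[[0,-0.002,-0.001],[0,0,0],-0.14],[[0,-0.002,-0.001],[0,0,0],-0.14]]' 23
```

```text
clock: 16.22
tcp_pos: [0.5273, 0.1082, 0.1197]
tool_rot: [-3.122, -0.221, -0.152]
force: [-3.6, 0.6, -1.2]
opening: 0.0379
finger_force: 16.5
clock: 16.38
tcp_pos: [0.5271, 0.1086, 0.1198]
tool_rot: [-3.122, -0.221, -0.152]
force: [-4.4, 0.5, -1.8]
opening: 0.0368
finger_force: 17.3
```

```bash
python3 -m handwheel '[[[0,-0.002,-0.001],[0,0,0],-0.16],[[0,-0.002,-0.001],[0,0,0],-0.16]]' 23
```

```text
clock: 16.55
tcp_pos: [0.5269, 0.1088, 0.1199]
tool_rot: [-3.122, -0.221, -0.151]
force: [-4.8, 0.7, -1.7]
opening: 0.0363
finger_force: 19.3
```

```bash
python3 -m handwheel '[[[0,-0.002,-0.001],[0,0,0],-0.175],[[0,-0.002,-0.001],[0,0,0],-0.175]]' 23
```

```text
clock: 16.72
tcp_pos: [0.5284, 0.1094, 0.1209]
tool_rot: [-3.122, -0.221, -0.157]
force: [-3.7, 1.2, -1.4]
opening: 0.0356
finger_force: 14.5
```

```bash
python3 t.py
```

```text
+++++++..ooo+...................
+++++++..ooo+...................
+++++++..ooo+...................
++++++...ooo....................
+++++++..oo+....................
+++++++..oo+........oooooooooooo
+++++++..ooooooooooooooooooooooo
+++++++.oooooooooooooooooooooooo
+++++++.ooooo++++++++oooo+++++++
+++++++++++#########++++++++++++
++++++++############+oo+++......
++++++++####.+#####+............
++++++++####+######+............
++++++++########++++oooooooooooo
+++++++####+++oooooooooooooooooo
++++++###ooooooooooooooooooooooo
++++####+ooooooooooooooo++o+++++
########++oooooooo++++++++++++++
+++++oooooooooooooo++++++o++++..
[-2.9   1.33 -0.73] [0.17 0.67 0.22] 0.03548664329440183 14.407894313335419
```

Finger force dropped from 19.3 to 14.5 N, which is the click. I stop squeezing and open.

```bash
python3 -m handwheel '[[[0,0,0.003],[0,0,0],-0.1],[[0,0,0.006],[0,0,0],0],[[0,0,0.009],[0,0,0],0.1],[[0,0,0.012],[0,0,0],0.2],[[0,0,0.013],[0,0,0],0.26],[[0,0,0.013],[0,0,0],0.26]]' 20; python3 t.py; python3 g.py -20 0 0
```

```text
clock: 17.27
tcp_pos: [0.5283, 0.1091, 0.1181]
tool_rot: [-3.122, -0.22, -0.156]
force: [-0.3, -0.1, -0.6]
opening: 0.0537
finger_force: 9.2
+++++++..ooo+...................
+++++++..ooo+...................
+++++++..ooo+...................
++++++...ooo....................
+++++++..oo+....................
+++++++..oo+....................
+++++++..oo+.........ooooooooooo
+++++++...+ooooooooooooooooooooo
+++++++...+ooo++++++oooooooooooo
+++++++..+++########++++++++++++
++++++++########++##++++++++++++
++++++++####+######++...........
++++++++####+######+............
++++++++############............
+++++++#############............
++++++##############............
++++################............
##########+++++++++#........oooo
++++++ooooooooooooo....ooooooooo
[ 0.18 -0.12 -1.35] [-0.01  0.02  0.  ] 0.05390065585835105 9.18338120507542
tcp [0.5282 0.1092 0.118 ] shift [-0.0995  0.0029 -0.0099]
```

```bash
python3 -m handwheel '[[[0,0.01,0],[0,0,0],0.26],[[0,0.01,0],[0,0,0],0.26],[[-0.05,0.01,-0.005],[0,0,0],0.26],[[-0.1,0.013,-0.01],[0,0,0],0.26],[[-0.15,0.014,-0.015],[0,0,0],0.26],[[-0.2,0.015,-0.02],[0,0,0],0.26],[[-0.25,0.016,-0.025],[0,0,0],0.26],[[-0.25,0.016,-0.025],[0,0,0],0.26]]' 20; python3 t.py; python3 m.py|head -11;python3 -c "
from h import *
from scipy.spatial.transform import Rotation
rows([.4595,-.2695,.2],tool(np.pi-.06))"
```

```text
clock: 17.98
tcp_pos: [0.4755, 0.0988, 0.1172]
tool_rot: [-3.122, -0.221, -0.15]
force: [-0.3, 0.2, -2.3]
opening: 0.0539
finger_force: 9.2
+++++++..ooo+...................
+++++++..ooo+...................
+++++++..ooo+...................
++++++...ooo....................
+++++++..oo+....................
+++++++..oo+....................
+++++++..oo+....................
+++++++...+.....................
+++++++...+......+++............
+++++++..++########+............
++++++++########++#+............
++++++++####.+###+#+............
++++++++####+######+............
++++++++############............
+++++++#############............
++++++##############............
++++################............
##########+++++++++#............
++++++ooooooooooooo.............
[-0.12 -0.27 -1.32] [-0.02  0.06 -0.03] 0.0537192506250926 9.183857222087681
tcp [0.477  0.0989 0.1177] opening 0.0537192506250926
20 mid 0.0 w 47.6 ztop 11.4
28 mid 0.1 w 46.5 ztop 12.6
36 mid -0.1 w 45.0 ztop 13.9
60 mid -0.5 w 28.4 ztop 16.6
68 mid -0.7 w 33.3 ztop 17.4
76 mid -0.8 w 40.6 ztop 19.5
84 mid -0.8 w 44.5 ztop 22.2
92 mid -0.9 w 47.3 ztop 23.1
100 mid -0.9 w 48.6 ztop 24.3
side -170 65 y [-23.3  13.3  22.4] z [-8.4  0.   4.7]
shift [-0.3122  1.8103 -0.4432] turn [-0.007  -0.0636  0.1279] rows>= 9.1
```

The clip stays shut with the pliers clear of it. Now back to the notebook.

```bash
python3 -m handwheel '[[[-0.05,0,-0.05],[0,0,0],0.22],[[-0.12,0.05,-0.12],[0,0,0],0.22],[[-0.2,0.15,-0.2],[0,0,0.01],0.22],[[-0.27,0.27,-0.28],[0,0,0.02],0.22],[[-0.3,0.4,-0.34],[0,0,0.03],0.22],[[-0.3,0.52,-0.34],[0,0,0.04],0.22],[[-0.3,0.64,-0.34],[0,0,0.05],0.22],[[-0.3,0.76,-0.34],[0,0,0.06],0.22],[[-0.3,0.86,-0.34],[0,0,0.06],0.22],[[-0.3,0.94,-0.34],[0,0,0.06],0.22],[[-0.3,0.94,-0.34],[0,0,0.06],0.22]]' 20; python3 -c "
from h import *
rot=tool(np.pi-.06)*R.from_euler('z',.01)*R.from_euler('y',.13)
rows([.4595,-.2695,.12],rot)"
```

```text
clock: 19.05
tcp_pos: [0.4408, -0.0996, 0.1805]
tool_rot: [-3.127, -0.069, -0.157]
force: [0.5, 0.4, -1.0]
opening: 0.0523
finger_force: 9.3
shift [0.0259 0.8553 0.2999] turn [-0.0133  0.0189  0.0717] rows>= 4.3
```

```bash
python3 -m handwheel '[[[0,0.1,0.02],[0,0.002,0.01],0.22],[[0.01,0.22,0.05],[0,0.005,0.02],0.22],[[0.02,0.34,0.09],[0,0.01,0.03],0.22],[[0.025,0.46,0.14],[-0.005,0.015,0.04],0.22],[[0.025,0.58,0.19],[-0.01,0.019,0.05],0.22],[[0.025,0.7,0.24],[-0.013,0.019,0.06],0.22],[[0.026,0.8,0.28],[-0.013,0.019,0.07],0.22],[[0.026,0.855,0.3],[-0.013,0.019,0.072],0.22],[[0.026,0.855,0.3],[-0.013,0.019,0.072],0.22],[[0.026,0.855,0.3],[-0.013,0.019,0.072],0.22]]' 20
cat > n.py <<'E'
from h import *
o=manip.observe();b=snap('side');s=snap('wrist')
P,C,U=cloud(s);q=R.from_rotvec(o['tool_rot']).inv().apply(P-o['tcp_pos'])*1e3
g=q[(abs(q[:,2])<40)&(U[:,1]<330)&(abs(q[:,1])<35)]
w=P[(abs(q[:,2])<40)&(U[:,1]<330)&(abs(q[:,1])<35)]
for x in(20,28,36,60,68,84,92,100):
    m=(g[:,0]>=x)&(g[:,0]<x+8);k=g[m]
    if m.sum()>20:print(x,'mid',round((k[:,1].min()+k[:,1].max())/2,1),'tool ztop',np.percentile(k[:,2],3).round(1),'world z top',np.percentile(w[m][:,2],97).round(4))
rot=tool(np.pi-.06)*R.from_euler('z',.01)*R.from_euler('y',.13)
rows([.4595,-.2695,.04],rot);rows([.4595,-.2695,.033],rot)
E
python3 n.py
```

```text
clock: 19.88
tcp_pos: [0.4585, -0.2657, 0.1185]
tool_rot: [3.133, -0.106, 0.199]
force: [-0.2, 0.0, -1.3]
opening: 0.0523
finger_force: 9.3
20 mid -0.1 tool ztop 11.3 world z top 0.1103
28 mid -0.0 tool ztop 12.2 world z top 0.1103
36 mid -0.2 tool ztop 13.5 world z top 0.1098
60 mid -0.5 tool ztop 16.1 world z top 0.1108
68 mid -1.0 tool ztop 16.7 world z top 0.1108
84 mid -1.0 tool ztop 21.3 world z top 0.1083
92 mid -1.2 tool ztop 22.3 world z top 0.1084
100 mid -1.2 tool ztop 23.3 world z top 0.1084
shift [-0.0444  0.0229  0.392 ] turn [-0.0024  0.0015  0.002 ] rows>= 1.9
shift [-0.0489  0.023   0.4267] turn [-0.0024  0.0015  0.002 ] rows>= 2.1
```

```bash
python3 -m handwheel '[[[-0.01,0.01,0.1],[0,0,0],0.22],[[-0.02,0.02,0.2],[0,0,0],0.22],[[-0.035,0.023,0.3],[0,0,0],0.22],[[-0.044,0.023,0.36],[0,0,0],0.22],[[-0.045,0.023,0.39],[0,0,0],0.22],[[-0.047,0.023,0.41],[0,0,0],0.22],[[-0.048,0.023,0.425],[0,0,0],0.22],[[-0.048,0.023,0.425],[0,0,0],0.22],[[-0.048,0.023,0.425],[0,0,0],0.22]]' 20; python3 n.py
```

```text
clock: 20.73
tcp_pos: [0.4602, -0.2711, 0.034]
tool_rot: [3.131, -0.105, 0.202]
force: [-0.1, 0.8, -1.3]
opening: 0.0525
finger_force: 9.3
20 mid -0.0 tool ztop 11.9 world z top 0.0252
28 mid 0.0 tool ztop 12.8 world z top 0.0253
36 mid -0.0 tool ztop 14.1 world z top 0.0248
60 mid 0.0 tool ztop 16.5 world z top 0.0259
68 mid -0.0 tool ztop 17.1 world z top 0.0261
84 mid 0.0 tool ztop 21.6 world z top 0.0238
92 mid 0.0 tool ztop 22.6 world z top 0.0238
100 mid -0.0 tool ztop 23.8 world z top 0.0236
shift [ 0.0002 -0.0084 -0.0301] turn [-0.0012  0.0006  0.0015] rows>= 0.1
shift [-0.0043 -0.0083  0.0046] turn [-0.0012  0.0006  0.0015] rows>= 0.0
```

```bash
python3 -m handwheel '[[[-0.0005,0,0.006],[0,0,0],0.22],[[-0.001,0,0.011],[0,0,0],0.22],[[-0.001,0,0.011],[0,0,0],0.22],[[-0.001,0,0.011],[0,0,0],0.27],[[-0.001,0,0.011],[0,0,0],0.32],[[-0.001,0,0.011],[0,0,0],0.4],[[-0.001,0,0.011],[0,0,0],0.7],[[-0.001,0,0.011],[0,0,0],1],[[-0.001,0,0.011],[0,0,0],1],[[-0.001,0,0.011],[0,0,0],1],[[-0.001,0,0.011],[0,0,0],1]]' 20; python3 -c "
from h import *
o=manip.observe();print(R.from_rotvec(o['tool_rot']).inv().apply([0,0,1]))"
```

```text
clock: 21.75
tcp_pos: [0.4595, -0.2706, 0.0308]
tool_rot: [3.132, -0.106, 0.2]
force: [0.0, -0.1, -0.7]
opening: 0.0854
finger_force: 0.0
[ 0.12715805 -0.00273856 -0.99187869]
```

Released. Lifting straight up and checking the resting pose and the clip.

```bash
python3 -m handwheel '[[[0.01,0,-0.08],[0,0,0],1],[[0.03,0,-0.24],[0,0,0],1],[[0.06,0,-0.45],[0,0,0],1],[[0.1,0,-0.75],[0,0,0],1],[[0.125,0,-0.98],[0,0,0],1],[[0.125,0,-0.98],[0,0,0],1],[[0.125,0,-0.98],[0,0,0],1]]' 20; python3 t.py
python3 - <<'E'
from h import *
s=snap('wrist');P,C,U=cloud(s)
m=(abs(P[:,1]+.27)<.06)&(P[:,0]>.38)&(P[:,0]<.62)&(P[:,2]<.06)&(P[:,2]>.0145);g=P[m]
for x in np.arange(.39,.62,.02):
    k=g[(g[:,0]>=x)&(g[:,0]<x+.02)]
    if len(k)>10: print(x.round(2),'y',k[:,1].min().round(4),k[:,1].max().round(4),'z top',np.percentile(k[:,2],97).round(4))
E
```

```text
clock: 22.33
tcp_pos: [0.4631, -0.2742, 0.237]
tool_rot: [3.121, -0.105, 0.218]
force: [0.5, -0.3, 1.4]
opening: 0.0854
finger_force: 0.0
+++++++..ooo+...................
+++++++..ooo+...................
+++++++..ooo+...................
+++++++..oo+....................
+++++++..oo+....................
+++++++..oo+....................
+++++++..oo+....................
+++++++...+.....................
+++++++...++....++++............
+++++++..+#########+............
++++++++#########+#+............
++++++++####.####+#+............
++++++++####+#######............
++++++++############............
+++++++#############............
++++++##############............
++++################............
##########+++++++++#............
++++++++++ooooooooo.............
[0.14 0.13 0.18] [-0.01  0.03  0.01] 0.08496466789416283 0.0
0.39 y -0.303 -0.2338 z top 0.0234
0.41 y -0.3026 -0.2341 z top 0.0239
0.43 y -0.3011 -0.2374 z top 0.0238
0.45 y -0.2997 -0.2417 z top 0.0238
0.47 y -0.2983 -0.2449 z top 0.0237
0.49 y -0.297 -0.249 z top 0.0234
0.51 y -0.2916 -0.2561 z top 0.0243
0.53 y -0.2985 -0.2545 z top 0.0238
0.55 y -0.3028 -0.2519 z top 0.0221
0.57 y -0.3062 -0.2512 z top 0.0221
0.59 y -0.3079 -0.251 z top 0.0218
```

```bash
python3 -c "
from cell import manip
print(manip.close_job())"
```

```text
the job is handed in; nothing more can be done
None
```

The clip clicked shut and stays latched with the pliers clear of it; grip force peaked at 19.3 N, about 7 N on the ear by my estimate (cracks at 15 N), and the pliers lie flat on the notebook again, handed in at about 22 s.

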